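# Turn the cleaver blank over on the grinding carrier

## Robot

A 6-joint arm with a two-finger parallel gripper is mounted at the origin on the work surface. World frame = base frame: x ahead of the robot, y to its left, z up, the work surface at z = 0. Lengths are in m, angles in rad, forces in N, time in s.
With the tool pointing down it reaches from about 0.375 to 0.9 m from the base axis. Payload 3.1 kg.
Tool frame: the origin (TCP) lies on the front face of the gripper's body, between the roots of the fingers; the fingertips stand 70 mm ahead of it and the grasp point (between the pads) lies 51 mm ahead of it (bot.tcp_to_grasp is the distance from the TCP to the grasp point, in m); z points along the fingers, y is the line along which they close (so a half turn about z gives the same grasp; the last joint's range is limited). The gripper opens to 87 mm and grips with 3 to 60 N. Pads are 19 mm wide; open, the fingers measure 117 mm over their backs; the gripper's body (75 mm by 190 mm) begins 51 mm behind the grasp point.
Start: joints at [1.107, 0.527, 1.433, -0, 1.181, -0.178], TCP at [0.176, 0.6, 0.292] pointing down, gripper open.
Joint ranges: [-3.08, 3.08], [-0.75, 2.2], [0.22, 2.44], [-1.43, 4.57], [0, 2.65], [-2.85, 2.85]. Speed limits (rad/s): [2.79, 2.79, 3.14, 3.14, 3.14, 3.14].

## Interface

Orientations are given as a unit quaternion [x, y, z, w].
In Python, from station import bot gives the robot as it stands.
- The arm moves only by the tool servo_tool, never from a script. Its arguments are lists of equal length, an entry for each row: "offset": the shift along the tool's x, y, z in mm, a list of three; "turn": the turn, a rotation vector about the tool's x, y, z in rad, a list of three. A call has 1 to 8 rows; each row shifts and turns the commanded pose from where the row before left it, along the tool's axes as they then stand; what a row does not reach is not made up. A row lasts 1/8 s, in which the tool goes at most 62.5 mm and 10.7 degrees, less where a joint would pass 70% of its speed; a pose out of reach is approached as far as the arm can. A call with a gripper value outside its range is refused whole. "gripper" is the gripper's target within -1 to 1 (fully open at 1, half-way at 0, shut at -1), set as the call begins (left out, the last holds). The fingers move at their own pace and stop on an object; "force" is the grip in N (left out, the last holds). Time passes only in rows, so rows that do not move let the fingers close. It gives the time, the measured TCP pose, the force, the opening and the grip force at its end, in the units of the state.
- bot.read_state(): the state, without advancing time (a new reading comes with each control period).
- bot.capture(name): name is "scene" or "top" or "wrist"; returns the picture (420x560x3 uint8, blue, green, red); there is no depth.
- bot.camera_model(name): a dict with "camera_matrix" (3x3 intrinsics, pixels), "extrinsics" (4x4, takes a point from world to camera coordinates). Camera axes: x right, y up, looking along -z (the intrinsics and any distortion apply to the point x, -y, -z); pixel columns grow to the right and rows downward; lengths in m; the calibration is good to about 2 mm. A picture is of the moment at which its call begins: read the wrist's pose just before it. camera_model takes no time and is no camera call; for the wrist camera it gives the pose at the moment of the call.
- bot.close_job(): hands the job in; it is judged then, once.
The state is a dict: "t": time; "joint_positions": joint angles; "joint_vel": joint speeds; "effort": joint torques, N m; "tcp_pos": TCP position; "tool_rot": TCP orientation; "ft_force": force on the tool from outside, world axes, zero at the start; "torque": the same for the moment, N m; "width": opening from 0.0 (shut) to 1.0 (fully open); "grasp_force": force on a finger pad.
Only numpy, scipy, OpenCV 4.12 (cv2) and the standard library are available. Lean on these libraries where they do the work, as an engineer would, in place of code of your own. Each camera call takes 0.05 s, during which the arm holds its last target. There are 200 camera calls.

## Task

The cleaver blank lies on the wooden block with its ground face (the one with the bevel strip) up. Turn it over and lay it down on the carrier of the rail, rough face up, centred and lengthways on the rubber bed; the leaning rest is there to stand it up and take a fresh hold, because it must never be let drop or topple over. Have the carrier clicked into the detent of the grinding station, without running it past, leave the blank lying on it, and do not disturb the other things on the bench.

Things in the scene. Friction and masses are not known exactly. Their poses are not given: they have to be found in the camera images.
- blank: loose dark steel cleaver blank, 0.2 to 0.34 kg: flat blade 110 (own x) x 56 (own y) x 5 mm, tang 18 mm wide, 30 mm long on the middle of its +x end. Origin: blade's centre, mid thickness. +z points out of the ground face (bright bevel strip along one long edge); the -z face is rough. Starts flat on the block, ground face up, tang away from the robot; overhangs the block 10 mm on both long sides.
- block: fixed block on which the blank starts: wood with a rubber top 100 (x) x 36 (y) mm, top 50 mm above the table, on a foot 100 x 60 x 10 mm. Origin under its centre.
- rest: fixed wooden rest: foot 100 x 66 x 10 mm with a board 28 mm wide (y), top 68 mm above the table, leaning back to its +x, 20 degrees from upright; in front (-x) a 22 mm high toe slopes 40 degrees forward, making a funnel. The blank's tangless end goes in the slot between; it leans on the board at 63 to 70 degrees from level, long edges 14 mm out on each side. Origin under the foot, below the slot.
- rest_slot (a point): foot of the rest's board, middle of its width, on the slot's floor, 10 mm above the table; same axes as the rest. The slot floor runs from here 8 mm to -x.
- carrier (a joint): how far the carrier has slid from its end stop, m: 0 at the stop, growing to the rail's -y (robot's right), 0.20 at the far stop. About 1 N friction. At 0.140, the grinding station, a spring ball clicks it in: about 5 N to enter or leave, first felt 14 mm before it; within about 3 mm the ball centres it when let go.
- carrier_bed (a point): centre of the top of the carrier's rubber bed, 50 mm above the table; bed 100 (x) x 36 (y) mm; +x points away from the robot, the carrier moves to -y. The carrier is 44 mm wide lower down; the rail below is 18 mm high.
- carrier_post (a point): centre of the top of the carrier's upright steel post, 16 mm in diameter, from 14 to 42 mm above the table, on an arm 12 mm wide 105 mm from the bed's centre towards the robot: pinch it from above to slide the carrier.
- station (a point): where carrier_post is when the carrier is clicked in at the grinding station; the flat pointed index plate (6 mm high) on the table marks it on the robot's side, and the grinding wheel (170 mm high) stands 140 mm and more beyond the bed's centre.
- whetstone: loose grey sharpening stone, 55 x 160 x 26 mm, origin under its centre; leave it alone
- oil: loose amber oil bottle, 52 mm across, 130 mm tall, origin under its centre; leave it alone
- hammer: loose hammer lying on the table, origin under it; leave it alone
- handle_a: loose wooden knife handle, 115 x 24 x 18 mm, origin under its centre; leave it alone
- handle_b: second loose wooden knife handle, same size; leave it alone
- rivet_tin: loose open steel tin, 70 mm across, 50 mm tall, origin under its centre; leave it alone
- paste_tin: loose closed white tin, 75 x 50 x 22 mm, origin under its centre; leave it alone
Mind the look-alikes: they are no part of the job. There is more than one size of the blank; the job needs the largest.

How it is judged:
By the outcome, as a careful person would: the job done as asked, in the order asked, and still so for the second after the job is handed in, with the robot touching nothing.
It also fails if it takes over 72 s, if anything falls off the work surface, if the arm or the gripper's body presses on something with over 40 N, if the wrist force passes 120 N, or if a joint passes its speed limit or range.

## Working session

There is one attempt and no reset: what is moved stays moved. The work goes in short steps, Python scripts to look and compute and a tool call to move; the robot and the scene stay as the last step left them, time stands still between calls to the robot, and variables do not carry over. Pictures are saved under pics/ and viewed, at most 10 in all, crops included, and the job is handed in when it is done.

Besides the shell and the picture viewer there is one more tool, called after "Emit:" by a JSON object that holds its "api" and its "payload". servo_tool: Moves the arm, as the interface text tells. Its arguments: {"type":"object","properties":{"offset":{"type":"array"},"turn":{"type":"array"},"gripper":{"type":"number"},"force":{"type":"number"}},"required":["offset","turn"]}

```bash
mkdir -p pics; ls; python3 - <<'E'
from station import bot
import cv2,numpy as np
for n in("scene","top"):
    im=bot.capture(n);cv2.imwrite(f"pics/{n}0.png",im);m=bot.camera_model(n)
    print(n,np.round(m["camera_matrix"],1).tolist(),np.round(m["extrinsics"],3).tolist(),m.keys())
s=bot.read_state();print(s,bot.tcp_to_grasp)
E
```

```text
pics
scene [[392.0, 0.0, 275.9], [0.0, 392.0, 213.7], [0.0, 0.0, 1.0]] [[0.647, 0.762, -0.021, -0.339], [-0.423, 0.381, 0.822, 0.139], [0.634, -0.523, 0.569, -1.23], [0.0, 0.0, 0.0, 1.0]] dict_keys(['camera_matrix', 'extrinsics'])
top [[405.4, 0.0, 281.3], [0.0, 405.4, 214.8], [0.0, 0.0, 1.0]] [[-0.023, -0.999, -0.022, 0.043], [0.992, -0.025, 0.123, -0.488], [-0.124, -0.019, 0.992, -1.137], [0.0, 0.0, 0.0, 1.0]] dict_keys(['camera_matrix', 'extrinsics'])
{'t': 0.1, 'joint_positions': array([ 1.10649361e+00,  5.28360576e-01,  1.43372617e+00, -1.30231372e-05,
        1.18140484e+00, -1.78479732e-01]), 'joint_vel': array([-7.60187398e-05, -1.12057740e-03, -1.79526192e-03, -3.24117626e-04,
        5.66668068e-04, -5.99738762e-04]), 'effort': array([-5.31438582e-04, -4.40982807e+01, -1.77150732e+01,  6.34629582e-02,
        5.34008082e-02, -3.10509643e-05]), 'tcp_pos': array([0.17594995, 0.59919681, 0.29139239]), 'tool_rot': array([ 1.42423007e-01,  9.89805428e-01, -9.02752530e-04, -2.94210386e-04]), 'ft_force': array([ 0.45283671, -0.71655368, -0.60530093]), 'torque': array([-0.10234133,  0.04873978,  0.01399618]), 'grasp_force': 0.0, 'width': 0.9995941609264035} 0.051
```

View pics/top0.png

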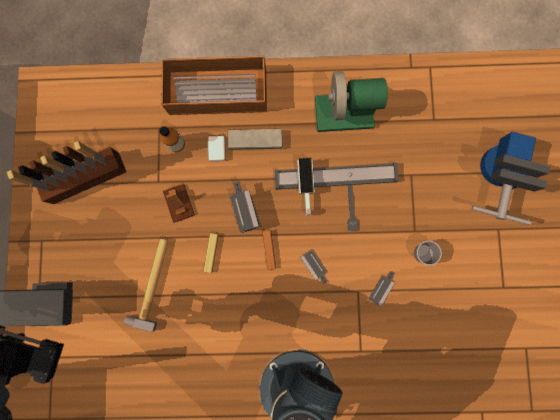

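View pics/scene0.png

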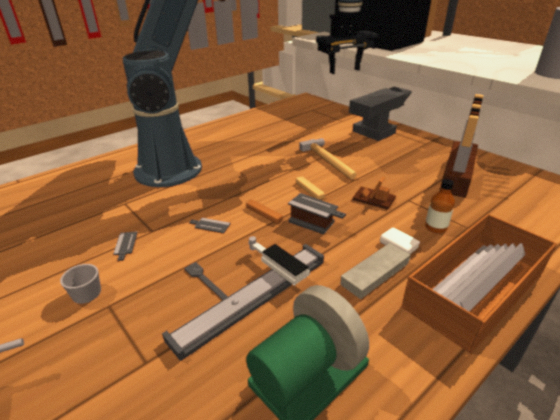

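The top view shows the blank on the block near (244,207), the rest near (178,203), the carrier bed at (305,175) with its post at (308,210), and the index plate at (353,222). I'll zoom in on these.

```bash
cat > h.py <<'E'
from station import bot
import cv2,numpy as np
from scipy.spatial.transform import Rotation as R
def ray(m,px):
    K=m["camera_matrix"];E=m["extrinsics"]
    d=np.array([(px[0]-K[0,2])/K[0,0],-(px[1]-K[1,2])/K[1,1],-1.])
    return -E[:3,:3].T@E[:3,3],E[:3,:3].T@d
def onz(m,px,z):
    c,d=ray(m,px);return c+d*(z-c[2])/d[2]
def proj(m,p):
    q=m["extrinsics"][:3,:3]@p+m["extrinsics"][:3,3];K=m["camera_matrix"]
    return np.array([K[0,0]*q[0]/-q[2]+K[0,2],K[1,1]*q[1]/q[2]+K[1,2]])
E
python3 - <<'E'
import cv2
a=cv2.imread('pics/top0.png')[145:245,155:365]
cv2.imwrite('pics/crop1.png',cv2.resize(a,(798,380),interpolation=cv2.INTER_CUBIC))
from h import *
m=bot.camera_model("top")
for n,p,z in [("blank",(246,209),.055),("bed",(305,175),.05),("post",(308,210),.042),("plate",(353,222),.006),("rest",(178,203),.01),("rail end",(276,180),.018),("rail end2",(397,172),.018)]:print(n,onz(m,p,z).round(3))
E
```

```text
blank [0.505 0.131 0.055]
bed [ 0.599 -0.039  0.05 ]
post [ 0.499 -0.045  0.042]
plate [ 0.465 -0.177  0.006]
rest [0.534 0.337 0.01 ]
rail end [0.594 0.045 0.018]
rail end2 [ 0.608 -0.31   0.018]
```

View pics/crop1.png

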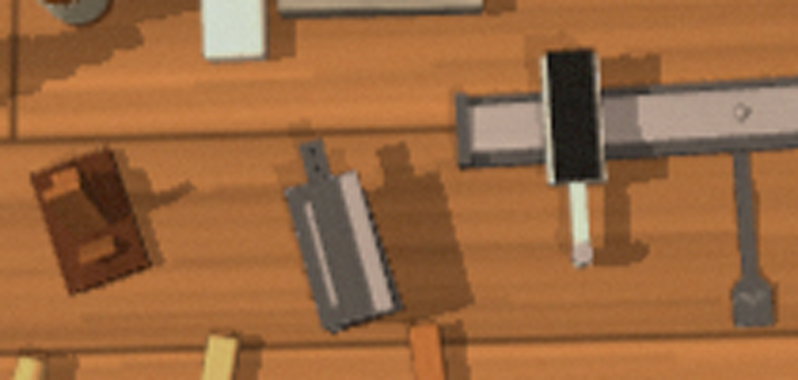

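The crop shows the blank lying with its tang up-left (yaw about 17°) and the bevel on its right (-y) side. The rest is at the left with its toe towards the robot. The carrier sits near its end stop, with the detent at crop (741,112). I'll move above the blank for a wrist view and to collect kinematic data.

Emit:
{"api": "servo_tool", "payload": {"offset": [[-45,-36,0],[-45,-36,0],[-45,-36,0],[-45,-36,0],[-45,-36,0],[-45,-36,0],[-45,-36,0],[-45,-36,0]], "turn": [[0,0,0],[0,0,0],[0,0,0],[0,0,0],[0,0,0],[0,0,0],[0,0,0],[0,0,0]]}}

```text
t: 1.1
tcp_pos: [0.4411, 0.2202, 0.2921]
tool_rot: [0.142, 0.99, 0.0, -0.0]
ft_force: [1.3, 0.6, 0.3]
width: 0.998
grasp_force: 0.0
```

Emit:
{"api": "servo_tool", "payload": {"offset": [[-45,-36,0],[-45,-36,0],[0,0,0],[0,0,0],[0,0,0],[0,0,0],[0,0,0]], "turn": [[0,0,0],[0,0,0],[0,0,-0.145],[0,0,-0.145],[0,0,-0.145],[0,0,-0.145],[0,0,0]]}}

```text
t: 1.98
tcp_pos: [0.5062, 0.1273, 0.2919]
tool_rot: [-0.146, 0.989, 0.0, -0.0]
ft_force: [0.1, 0.6, 0.7]
width: 1.002
grasp_force: 0.0
```

```bash
python3 - <<'E'
from h import *
s=bot.read_state();print(s['t'],s['joint_positions'].round(4),s['tcp_pos'].round(4),s['tool_rot'].round(3),s['width'])
m=bot.camera_model("wrist");im=bot.capture("wrist");cv2.imwrite("pics/w1.png",im);np.savez("w1.npz",**m)
E=m["extrinsics"];T=R.from_quat(s['tool_rot']).as_matrix()
print(m["camera_matrix"].round(1).tolist());c=-E[:3,:3].T@E[:3,3];print("cam in tool",(T.T@(c-s['tcp_pos'])).round(4),(E[:3,:3]@T).round(3).tolist())
E
```

```text
1.975 [ 0.0321  0.3901  1.6892  0.      1.0633 -1.8311] [0.5062 0.1273 0.2919] [-0.146  0.989  0.    -0.   ] 1.0017385835540966
[[314.3, 0.0, 276.8], [0.0, 314.3, 208.8], [0.0, 0.0, 1.0]]
cam in tool [ 0.072   0.0004 -0.0925] [[0.001, 1.0, -0.001], [0.965, -0.001, 0.262], [0.262, -0.001, -0.965]]
```

View pics/w1.png

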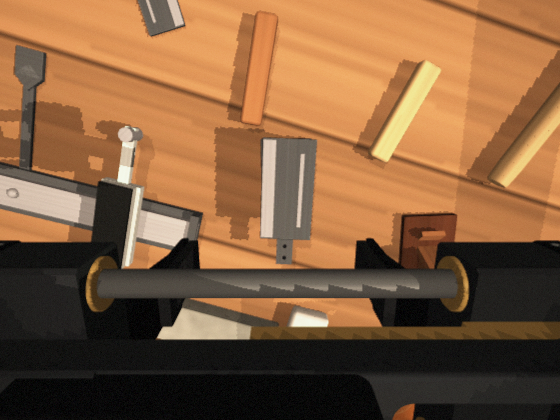

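The wrist view shows the blank from (262,138) to (314,238) with its tang end at (285,262), aligned with the tool. The post is at (130,133) and the rest at (428,240). The TCP is offset sideways from the J1 plane, so I'll sample some tilts to work out the arm's kinematics.

Emit:
{"api": "servo_tool", "payload": {"offset": [[0,0,0],[0,0,0],[0,0,0],[0,0,0]], "turn": [[0.18,0,0],[0.18,0,0],[0.18,0,0],[0,0,0]]}}

```text
t: 2.52
tcp_pos: [0.5054, 0.1291, 0.291]
tool_rot: [-0.143, 0.953, -0.263, 0.038]
ft_force: [-0.0, -0.2, -1.3]
width: 1.0
grasp_force: 0.0
```

```bash
cat > log.py <<'E'
from h import *
import json
s=bot.read_state();open('j.txt','a').write(json.dumps([s['joint_positions'].tolist(),s['tcp_pos'].tolist(),s['tool_rot'].tolist()])+"\n")
print(round(s['t'],2),s['joint_positions'].round(3),s['tcp_pos'].round(4),s['tool_rot'].round(3))
E
python3 log.py
```

```text
2.52 [ 0.269  0.447  1.706 -0.625  1.067 -1.268] [0.5054 0.1291 0.291 ] [-0.143  0.953 -0.263  0.038]
```

Emit:
{"api": "servo_tool", "payload": {"offset": [[0,0,0],[0,0,0],[0,0,0],[0,0,0],[0,0,0],[0,0,0],[0,0,0],[0,0,0]], "turn": [[-0.18,0,0],[-0.18,0,0],[-0.18,0,0],[0,0.18,0],[0,0.18,0],[0,0.18,0],[0,0.18,0],[0,0,0]]}}

```text
t: 3.52
tcp_pos: [0.5077, 0.127, 0.2902]
tool_rot: [-0.137, 0.926, -0.049, -0.348]
ft_force: [-0.1, -0.4, -0.5]
width: 1.0
grasp_force: 0.0
```

```bash
python3 log.py
```

```text
3.52 [ 0.091  0.665  1.343 -0.134  1.841 -1.762] [0.5077 0.127  0.2902] [-0.137  0.926 -0.049 -0.348]
```

Emit:
{"api": "servo_tool", "payload": {"offset": [[0,0,-30],[0,0,-30],[0,0,-30],[0,0,0]], "turn": [[0,0.18,0.1],[0,0.18,0.1],[0.1,0.05,0.1],[0,0,0]]}}

```text
t: 4.03
tcp_pos: [0.5734, 0.1466, 0.3488]
tool_rot: [-0.022, 0.849, -0.171, -0.499]
ft_force: [-0.2, 0.5, 0.4]
width: 0.998
grasp_force: 0.0
```

```bash
cat >> j.txt <<'E'
[[0.0321,0.3901,1.6892,0.0,1.0633,-1.8311],[0.5062,0.1273,0.2919],[-0.146,0.989,0,0]]
[[1.10649,0.52836,1.433726,0,1.181405,-0.17848],[0.17595,0.5992,0.29139],[0.142423,0.989805,-0.0009,-0.0003]]
E
python3 log.py; cat > kin.py <<'E'
from h import *
import json
from scipy.optimize import least_squares
D=[json.loads(l) for l in open('j.txt')]
rv=lambda a,v:R.from_rotvec(np.array(v)*a).as_matrix()
X,Y,Z=np.eye(3)
def fk(q,p):
    h,a,L1,e3,L2,l2,d,d5,dy,q60=p   # e3: elbow offset perp, lateral l2 at shoulder, d5/dy wrist offsets
    R1=rv(q[0],Z);R2=R1@rv(q[1],Y);R3=R2@rv(q[2],Y);R4=R3@rv(q[3],Z);R5=R4@rv(q[4],Y);R6=R5@rv(q[5]+q60,Z)
    return R1@[a,l2,h]+R2@[0,0,L1]+R3@[e3,0,L2]+R4@[0,dy,0]+R5@[d5,0,d],R6
def res(p):
    o=[]
    for q,t,r in D:
        P,M=fk(q,p);o+=[*(P-t),*(.2*(R.from_matrix(M).inv()*R.from_quat(r)).as_rotvec()),]
    return np.array(o)
if __name__=="__main__":
    best=min((least_squares(lambda p:np.r_[res(p),1e-4*p],np.r_[.3,0,.45,0,.42,l,.2,0,dy,z]) for l,dy in((.1,0),(0,.1)) for z in(0,np.pi,1.57,-1.57)),key=lambda s:s.cost)
    print(best.x.round(4),abs(res(best.x)).max());np.save('kin.npy',best.x)
E
python3 kin.py
```

```text
4.03 [ 0.139  0.854  0.967 -0.291  2.403 -1.581] [0.5734 0.1466 0.3488] [-0.022  0.849 -0.171 -0.499]
[2.7460e-01 5.0000e-04 5.8760e-01 1.1430e-01 3.9150e-01 1.1090e-01
 2.3570e-01 0.0000e+00 1.0000e-04 1.5706e+00] 0.00019465948190830354
```

Fit is accurate to 0.2 mm. Next I'll measure the poses and check which tool tilts are reachable.

```bash
cat > ik.py <<'E'
from kin import *
P=np.load('kin.npy')
lo=np.array([-3.08,-.75,.22,-1.43,0,-2.85]);hi=np.array([3.08,2.2,2.44,4.57,2.65,2.85])
def rot(psi,tau,half=0):
    B=np.diag([-1.,1,-1])
    return rv(psi,Z)@B@rv(tau,Y)@rv(half*np.pi,Z)
def ik(tcp,M):
    out=[]
    for q4 in(0,np.pi):
      for k in range(3):
        s0=np.random.default_rng(k).normal(0,.25,6)+[np.arctan2(tcp[1],tcp[0])-.2,.5,1.6,q4,1.,0 if k==0 else (1.5 if k==1 else -1.5)]
        f=lambda q:np.r_[fk(q,P)[0]-tcp,.2*R.from_matrix(M.T@fk(q,P)[1]).as_rotvec()]
        r=least_squares(f,np.clip(s0,lo+.01,hi-.01),bounds=(lo,hi))
        if r.cost<1e-8 and not any(np.allclose(r.x,o,atol=.02) for o in out): out.append(r.x)
    return out
def feas(g,psi,taus):
    for t in taus:
        row=[]
        for half in(0,1):
            M=rot(psi,np.radians(t),half); S=ik(np.array(g)-M[:,2]*.051,M)
            row+=[ (half,x.round(2).tolist()) for x in S]
        print(t,row)
E
python3 - <<'E'
from ik import *
th=np.radians(17)
print("pick");feas([.505,.131,.053],th,range(-60,75,15))
print("rest");feas([.56,.345,.075],th,range(-75,75,15))
print("bed");feas([.6,-.039,.053],0.03,range(-60,75,15))
E
```

```text
pick
-60 []
-45 [(0, [-0.13, 0.93, 2.36, 2.77, 0.93, 1.49]), (1, [-0.13, 0.93, 2.36, 2.77, 0.93, -1.65])]
-30 [(0, [-0.06, 0.74, 2.2, 2.6, 0.35, 1.77]), (1, [-0.06, 0.74, 2.2, 2.6, 0.35, -1.37])]
-15 [(0, [-0.0, 0.68, 2.02, 0.38, 0.21, -2.23]), (1, [-0.0, 0.68, 2.02, 0.38, 0.21, 0.91])]
0 [(0, [0.04, 0.7, 1.83, 0.0, 0.61, -1.83]), (1, [0.04, 0.7, 1.83, -0.0, 0.61, 1.31])]
15 [(0, [0.07, 0.77, 1.64, -0.07, 0.99, -1.75]), (1, [0.07, 0.77, 1.64, -0.07, 0.99, 1.39])]
30 [(0, [0.1, 0.87, 1.46, -0.1, 1.33, -1.72]), (1, [0.1, 0.87, 1.46, -0.1, 1.33, 1.42])]
45 [(0, [0.11, 0.99, 1.29, -0.13, 1.64, -1.71]), (1, [0.11, 0.99, 1.29, -0.13, 1.64, 1.43])]
60 [(0, [0.12, 1.12, 1.13, -0.16, 1.93, -1.71]), (1, [0.12, 1.12, 1.13, -0.16, 1.93, 1.43])]
rest
-75 [(0, [0.45, 1.12, 2.11, 3.29, 1.4, 1.58]), (1, [0.45, 1.12, 2.11, 3.29, 1.4, -1.56])]
-60 [(0, [0.44, 0.94, 2.08, 3.29, 0.93, 1.55]), (1, [0.44, 0.94, 2.08, 3.29, 0.93, -1.59])]
-45 [(0, [0.42, 0.8, 1.99, 3.35, 0.43, 1.47]), (1, [0.42, 0.8, 1.99, 3.35, 0.43, -1.67])]
-30 [(0, [0.41, 0.73, 1.84, -0.78, 0.08, -0.7]), (1, [0.41, 0.73, 1.84, -0.78, 0
[... 693 characters left out ...]
66]), (1, [-0.39, 0.86, 2.15, 2.65, 0.66, -1.48])]
-30 [(0, [-0.34, 0.75, 2.0, 2.05, 0.2, 2.33]), (1, [-0.34, 0.75, 2.0, 2.05, 0.2, -0.82])]
-15 [(0, [-0.29, 0.72, 1.82, 0.23, 0.36, -2.1]), (1, [-0.29, 0.72, 1.82, 0.23, 0.36, 1.04])]
0 [(0, [-0.25, 0.76, 1.62, -0.0, 0.76, -1.85]), (1, [-0.25, 0.76, 1.62, 0.0, 0.76, 1.29])]
15 [(0, [-0.22, 0.84, 1.42, -0.07, 1.13, -1.78]), (1, [-0.22, 0.84, 1.42, -0.07, 1.13, 1.36])]
30 [(0, [-0.2, 0.95, 1.22, -0.11, 1.48, -1.76]), (1, [-0.2, 0.95, 1.22, -0.11, 1.48, 1.38])]
45 [(0, [-0.18, 1.08, 1.03, -0.15, 1.81, -1.76]), (1, [-0.18, 1.08, 1.03, -0.15, 1.81, 1.39])]
60 [(0, [-0.17, 1.21, 0.85, -0.2, 2.11, -1.77]), (1, [-0.17, 1.21, 0.85, -0.2, 2.11, 1.37])]
```

Back tilts up to 60° are reachable, but the bottle behind the rest may get in the way. I'll measure the layout from the masks.

```bash
python3 - <<'E'
from h import *
m=bot.camera_model("top");s=bot.camera_model("scene")
im=cv2.imread('pics/top0.png');sc=cv2.imread('pics/scene0.png')
print("cams",[(-k["extrinsics"][:3,:3].T@k["extrinsics"][:3,3]).round(3) for k in(m,s)])
P=lambda c:(155+c[0]/3.8,145+c[1]/3.8)
for n,c in(("foot",((30,175),(108,148),(152,266),(72,294))),):
    q=np.array([onz(m,P(x),.01) for x in c]);print(n,q.round(3).tolist(),q.mean(0).round(3))
c,d=ray(m,(175,144));print("bottle base",onz(m,(176,147),0).round(3),"cap",onz(m,(163,130),.13).round(3))
print("bottle scene base",onz(s,(438,226),0).round(3),"label mid",onz(s,(439,212),.03).round(3))
for n,p in(("paste",(216,148)),("whet",(255,139))):print(n,onz(m,p,.024).round(3))
print("wheel top",onz(m,(340,75),.17).round(3),onz(m,(340,118),.1).round(3),onz(m,(331,95),.1).round(3))
a=sc[165:265,235:475];b=im[115:235,150:220]
cv2.imwrite('pics/crop2.png',np.hstack([cv2.resize(a,(528,400),interpolation=cv2.INTER_CUBIC)[:400],cv2.resize(b,(233,400),interpolation=cv2.INTER_CUBIC)]))
E
```

```text
cams [array([0.344, 0.009, 1.189]), array([ 1.058, -0.438,  0.579])]
foot [[0.571, 0.382, 0.01], [0.591, 0.321, 0.01], [0.497, 0.286, 0.01], [0.477, 0.348, 0.01]] [0.534 0.334 0.01 ]
bottle base [0.708 0.347 0.   ] cap [0.717 0.346 0.13 ]
bottle scene base [0.719 0.355 0.   ] label mid [0.707 0.367 0.03 ]
paste [0.694 0.221 0.024]
whet [0.718 0.105 0.024]
wheel top [ 0.839 -0.135  0.17 ] [ 0.747 -0.139  0.1  ] [ 0.815 -0.117  0.1  ]
```

View pics/crop2.png

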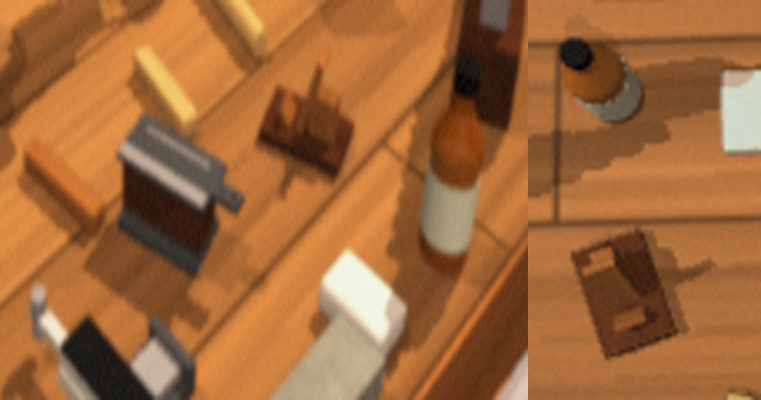

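The crop shows the rest with its board leaning away from the robot, its foot corners at crop (575,250), (640,233), (677,335) and (607,357). The bottle (neck at crop (575,50)) stands about 17 cm behind it. I'll roll the tool half a turn so the wrist camera can see the rest and bottle, and so it is ready for the pick.

```bash
cat > plan.py <<'E'
from ik import *
def screw(T0,T1,n):
    from scipy.linalg import logm,expm
    S=expm(np.real(logm(np.linalg.inv(T0)@T1))/n)
    return (S[:3,3]*1000).round(1).tolist(),R.from_matrix(S[:3,:3]).as_rotvec().round(4).tolist()
def T(p,M):
    t=np.eye(4);t[:3,:3]=M;t[:3,3]=p;return t
def cur():
    s=bot.read_state();return T(s['tcp_pos'],R.from_quat(s['tool_rot']).as_matrix())
def at(grasp,psi,tau,half): # degrees
    M=rot(np.radians(psi),np.radians(tau),half);return T(np.array(grasp)-M[:,2]*.051,M)
E
python3 - <<'E'
from plan import *
print(screw(cur(),at([.44,.25,.25],20,0,0),8))
E
```

```text
([8.9, 17.0, 10.9], [-0.0217, -0.1379, -0.0332])
```

Emit:
{"api": "servo_tool", "payload": {"offset": [[9,17,11],[9,17,11],[9,17,11],[9,17,11],[9,17,11],[9,17,11],[9,17,11],[9,17,11]], "turn": [[-0.022,-0.138,-0.033],[-0.022,-0.138,-0.033],[-0.022,-0.138,-0.033],[-0.022,-0.138,-0.033],[-0.022,-0.138,-0.033],[-0.022,-0.138,-0.033],[-0.022,-0.138,-0.033],[-0.022,-0.138,-0.033]]}}

```text
t: 5.03
tcp_pos: [0.4369, 0.2493, 0.3022]
tool_rot: [-0.172, 0.985, 0.001, 0.002]
ft_force: [-0.4, 1.0, 0.2]
width: 0.999
grasp_force: 0.0
```

Emit:
{"api": "servo_tool", "payload": {"offset": [[0,0,0],[0,0,0],[0,0,0],[0,0,0],[0,0,0],[0,0,0],[0,0,0],[0,0,0]], "turn": [[0,0,0.18],[0,0,0.18],[0,0,0.18],[0,0,0.18],[0,0,0.18],[0,0,0.18],[0,0,0.18],[0,0,0.18]]}}

```text
t: 6.02
tcp_pos: [0.4372, 0.2488, 0.3019]
tool_rot: [0.524, 0.852, 0.0, -0.001]
ft_force: [-0.5, -0.3, -0.9]
width: 1.001
grasp_force: 0.0
```

Emit:
{"api": "servo_tool", "payload": {"offset": [[0,0,0],[0,0,0],[0,0,0],[0,0,0],[0,0,0],[0,0,0],[0,0,0],[0,0,0]], "turn": [[0,0,0.18],[0,0,0.18],[0,0,0.18],[0,0,0.18],[0,0,0.18],[0,0,0.18],[0,0,0.18],[0,0,0.18]]}}

```text
t: 7.02
tcp_pos: [0.4372, 0.2488, 0.3019]
tool_rot: [0.955, 0.295, -0.0, -0.0]
ft_force: [-0.2, 0.6, -0.1]
width: 1.001
grasp_force: 0.0
```

Emit:
{"api": "servo_tool", "payload": {"offset": [[0,0,0],[0,0,0],[0,0,0]], "turn": [[0,0,0.18],[0,0,0.08],[0,0,0]]}}

```text
t: 7.4
tcp_pos: [0.4375, 0.2488, 0.3018]
tool_rot: [0.985, 0.173, -0.001, 0.0]
ft_force: [0.2, 0.6, -0.3]
width: 0.999
grasp_force: 0.0
```

```bash
python3 log.py; python3 - <<'E'
from h import *
m=bot.camera_model("wrist");im=bot.capture("wrist");cv2.imwrite("pics/w2.png",im);np.savez("w2.npz",**m)
cv2.imwrite("pics/w2v.png",cv2.resize(im[:250],(800,357),interpolation=cv2.INTER_CUBIC))
E
```

```text
7.4 [0.295 0.352 1.721 0.    1.07  1.519] [0.4375 0.2488 0.3018] [ 0.985  0.173 -0.001  0.   ]
```

View pics/w2v.png

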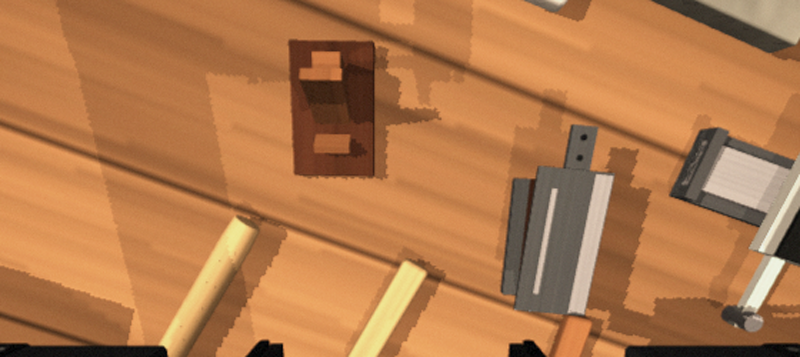

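The wrist view (scaled by 1.43) shows the rest foot at (289,42), (374,41), (374,176) and (294,176). The board's top front edge is at (302–343,81) and the toe top is near (332,144). The blank's corners are near (515,311), (588,315), (612,175) and (541,166). Next I'll turn these into positions.

```bash
python3 - <<'E'
from h import *
k=800/560
m2=dict(np.load('w2.npz'));m1=dict(np.load('w1.npz'))
f=lambda c,z,m=m2:onz(m,(c[0]/k,c[1]/k),z)
ft=np.array([f(c,.01) for c in((289,42),(374,41),(374,176),(294,176))])
print("foot",ft.round(4).tolist(),ft.mean(0).round(4),"yaws",[np.degrees(np.arctan2(*(ft[a]-ft[b])[[1,0]])).round(1) for a,b in((0,3),(1,2))],np.linalg.norm(ft[0]-ft[3]),np.linalg.norm(ft[0]-ft[1]))
b=np.array([f((302,82),.068),f((343,80),.068)]);print("board top",b.round(4).tolist(),np.linalg.norm(b[0]-b[1]))
print("toe",f((316,136),.032).round(4),f((350,152),.022).round(4),f((332,136),.022).round(4))
print("board base",f((326,120),.01).round(4))
# blank masks
for n,m in(("w1",m1),("w2",m2)):
    im=cv2.imread(f'pics/{n}.png');hsv=cv2.cvtColor(im,cv2.COLOR_BGR2HSV)
    c=proj(m,np.array([.505,.131,.055]))
    M=(hsv[...,1]<70).astype(np.uint8);W=np.zeros_like(M);cv2.circle(W,tuple(int(v) for v in c),75,1,-1);M*=W;M[242:]=0 
    M2=cv2.morphologyEx(M,cv2.MORPH_OPEN,np.ones((25,25)))
    cs,_=cv2.findContours(M2,0,1);cc=max(cs,key=cv2.contourArea)
    bx=cv2.boxPoints(cv2.minAreaRect(cc));w=np.array([onz(m,p,.055) for p in bx])
    e=[w[1]-w[0],w[2]-w[1]];print(n,bx.round(0).tolist(),w.mean(0).round(4),[(np.linalg.norm(v).round(4),np.degrees(np.arctan2(v[1],v[0])).round(1)) for v in e])
E
```

```text
foot [[0.5694, 0.3844, 0.01], [0.5922, 0.3232, 0.01], [0.4979, 0.2904, 0.01], [0.4753, 0.3525, 0.01]] [0.5337 0.3376 0.01  ] yaws [np.float64(18.7), np.float64(19.2)] 0.09926059403396295 0.06525723850897457
board top [[0.5395, 0.3527, 0.068], [0.55, 0.3274, 0.068]] 0.027359810534003683
toe [0.5109 0.3406 0.032 ] [0.5089 0.3137 0.022 ] [0.5154 0.3307 0.022 ]
board base [0.5256 0.3407 0.01  ]
w1 [[260.0, 238.0], [262.0, 138.0], [315.0, 139.0], [313.0, 239.0]] [0.4998 0.1381 0.055 ] [(np.float64(0.1083), np.float64(-164.9)), (np.float64(0.0538), np.float64(105.8))]
w2 [[357.0, 215.0], [378.0, 111.0], [429.0, 122.0], [408.0, 225.0]] [0.5001 0.1389 0.055 ] [(np.float64(0.1123), np.float64(12.7)), (np.float64(0.055), np.float64(-80.9))]
```

```bash
python3 - <<'E'
from plan import *
g=np.array([.5385,.1491,.0525]);A=at(g,15.7,57,1);d=A[:3,2]
W1=at(g-d*.07+[0,0,.10],15.7,57,1);W2=at(g-d*.07,15.7,57,1)
print(screw(cur(),W1,8));print(screw(W1,W2,3));print(W2[:3,3])
for w in(W1,W2,A):print([x.round(2).tolist() for x in ik(w[:3,3],w[:3,:3])])
E
```

```text
([24.2, 16.4, 0.6], [0.0046, -0.1241, 0.0084])
([28.0, 0.0, 18.2], [-0.0, -0.0, 0.0])
[0.63619313 0.1765603  0.11840132]
[[0.14, 1.05, 0.82, -0.14, 2.26, 1.41]]
[[0.14, 1.16, 0.83, -0.13, 2.14, 1.43]]
[[0.13, 1.13, 1.04, -0.13, 1.96, 1.44]]
```

Emit:
{"api": "servo_tool", "payload": {"offset": [[24,16.4,0.6],[24,16.4,0.6],[24,16.4,0.6],[24,16.4,0.6],[24,16.4,0.6],[24,16.4,0.6],[24,16.4,0.6],[24,16.4,0.6]], "turn": [[0.005,-0.124,0.008],[0.005,-0.124,0.008],[0.005,-0.124,0.008],[0.005,-0.124,0.008],[0.005,-0.124,0.008],[0.005,-0.124,0.008],[0.005,-0.124,0.008],[0.005,-0.124,0.008]]}}

```text
t: 8.45
tcp_pos: [0.6367, 0.1766, 0.2176]
tool_rot: [0.87, 0.122, -0.474, 0.063]
ft_force: [0.4, -0.2, 0.2]
width: 1.003
grasp_force: 0.0
```

Emit:
{"api": "servo_tool", "payload": {"offset": [[28,0,18],[28,0,18],[28,0,18],[0,0,0]], "turn": [[0,0,0],[0,0,0],[0,0,0],[0,0,0]]}}

```text
t: 8.95
tcp_pos: [0.6344, 0.177, 0.115]
tool_rot: [0.869, 0.122, -0.476, 0.063]
ft_force: [0.2, 0.2, 0.6]
width: 0.999
grasp_force: 0.0
```

```bash
python3 - <<'E'
from plan import *
g=np.array([.5385,.1491,.0525]);A=at(g,15.7,57,1)
print(cur()[:3,3].round(4),bot.read_state()['ft_force'].round(1));print(screw(cur(),A,3))
m=bot.camera_model("scene");cv2.imwrite("pics/s1.png",cv2.resize(bot.capture("scene")[100:340,130:490],(780,520),interpolation=cv2.INTER_CUBIC))
E
```

```text
[0.6344 0.177  0.115 ] [0.2 0.2 0.6]
([-0.6, 0.3, 22.3], [-0.0007, 0.0024, 0.0017])
```

View pics/s1.png

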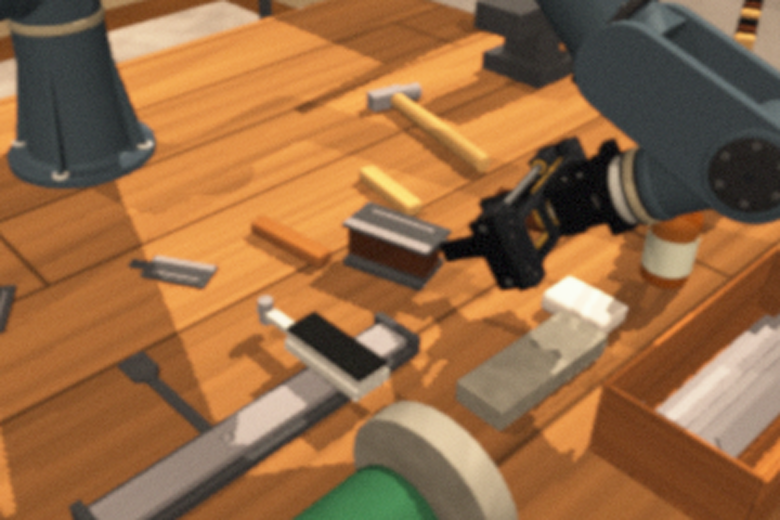

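The scene view shows the gripper at standoff behind the tang, clear of the paste tin and whetstone. I'll advance and grip.

Emit:
{"api": "servo_tool", "payload": {"offset": [[-0.6,0.3,22],[-0.6,0.3,22],[-0.6,0.3,22],[0,0,0]], "turn": [[0,0.002,0.002],[0,0.002,0.002],[0,0.002,0.002],[0,0,0]]}}

```text
t: 9.5
tcp_pos: [0.5818, 0.1613, 0.0851]
tool_rot: [0.872, 0.119, -0.471, 0.065]
ft_force: [0.1, 0.2, 0.5]
width: 1.001
grasp_force: 0.0
```

Emit:
{"api": "servo_tool", "payload": {"offset": [[0,0,0],[0,0,0],[0,0,0],[0,0,0],[0,0,0],[0,0,0]], "turn": [[0,0,0],[0,0,0],[0,0,0],[0,0,0],[0,0,0],[0,0,0]], "gripper": -1, "force": 50}}

```text
t: 10.25
tcp_pos: [0.5825, 0.1613, 0.0835]
tool_rot: [0.872, 0.119, -0.47, 0.066]
ft_force: [3.0, -0.6, 0.6]
width: 0.637
grasp_force: 50.0
```

```bash
cat > grip1.py <<'E'
from plan import *
def yawRot(deg): return rv(np.radians(deg),Z)
# stand pose of blank: ground face towards board, lean L, bottom mid at slot
def stand(L,xs=-5.3,zs=11.,lat=0,psi=19.,slot=(.5243,.3343)):
    a=np.radians(L);Q=yawRot(psi)
    xb=np.array([np.cos(a),0,np.sin(a)]);zb=np.array([np.sin(a),0,-np.cos(a)]);yb=np.cross(zb,xb)
    bot_=Q@np.array([xs/1e3,lat/1e3,0])+[slot[0],slot[1],zs/1e3]
    M=Q@np.c_[xb,yb,zb];return T(bot_+M[:,0]*.055,M)
E
python3 - <<'E'
from grip1 import *
C=cur();y=C[:3,1];print("tool y yaw",np.degrees(np.arctan2(y[1],y[0])),y.round(3),"tilt",np.degrees(np.arccos(-C[2,2])))
psi=np.degrees(np.arctan2(y[1],y[0]))+90
B=T([.5,.1383,.0525],yawRot(psi))
G=np.linalg.inv(C)@B;np.save('G1.npy',G);g=np.linalg.inv(B)@np.r_[C[:3,3]+C[:3,2]*.051,1];print("psi",psi,"grasp in blank",g.round(4))
U=C.copy();U[2,3]+=.13;print(screw(C,U,4))
S=stand(68)@np.linalg.inv(G);print("stand tool",S[:3,3],"tilt",np.degrees(np.arccos(-S[2,2])),[x.round(2).tolist() for x in ik(S[:3,3],S[:3,:3])])
print("q",bot.read_state()['joint_positions'].round(3))
E
```

```text
tool y yaw -74.41498029708731 [ 0.269 -0.963  0.003] tilt 56.70575982528597
psi 15.585019702912689 grasp in blank [ 4.3e-02 -1.0e-04  3.0e-03  1.0e+00]
([-27.2, 0.1, -17.8], [0.0, 0.0, 0.0])
stand tool [0.59628572 0.35908963 0.12979255] tilt 55.29433509996529 [[0.37, 1.18, 0.71, 0.04, 2.21, -1.52]]
q [ 0.132  1.129  1.031 -0.128  1.964  1.447]
```

Gripped at 55 mm, and the centred grasp is confirmed. I'll lift, then roll half a turn.

Emit:
{"api": "servo_tool", "payload": {"offset": [[-14,0,-9],[-27,0,-18],[-27,0,-18],[-27,0,-18],[-27,0,-18],[0,0,0]], "turn": [[0,0,0],[0,0,0],[0,0,0],[0,0,0],[0,0,0],[0,0,0]]}}

```text
t: 11.0
tcp_pos: [0.5838, 0.1624, 0.2328]
tool_rot: [0.873, 0.119, -0.468, 0.065]
ft_force: [0.5, -0.2, -2.4]
width: 0.634
grasp_force: 50.0
```

Emit:
{"api": "servo_tool", "payload": {"offset": [[0,0,0],[0,0,0],[0,0,0],[0,0,0],[0,0,0],[0,0,0],[0,0,0],[0,0,0]], "turn": [[0,0,-0.1],[0,0,-0.16],[0,0,-0.16],[0,0,-0.16],[0,0,-0.16],[0,0,-0.16],[0,0,-0.16],[0,0,-0.16]]}}

```text
t: 12.0
tcp_pos: [0.5823, 0.162, 0.2278]
tool_rot: [0.645, 0.598, -0.423, -0.218]
ft_force: [0.4, 0.1, -3.3]
width: 0.637
grasp_force: 50.0
```

Emit:
{"api": "servo_tool", "payload": {"offset": [[0,0,0],[0,0,0],[0,0,0],[0,0,0],[0,0,0],[0,0,0],[0,0,0],[0,0,0]], "turn": [[0,0,-0.16],[0,0,-0.16],[0,0,-0.16],[0,0,-0.16],[0,0,-0.16],[0,0,-0.16],[0,0,-0.16],[0,0,-0.16]]}}

```text
t: 13.0
tcp_pos: [0.5822, 0.162, 0.2278]
tool_rot: [0.16, 0.865, -0.209, -0.428]
ft_force: [0.2, -0.3, -3.0]
width: 0.637
grasp_force: 50.0
```

Emit:
{"api": "servo_tool", "payload": {"offset": [[0,0,0],[0,0,0],[0,0,0],[0,0,0],[0,0,0],[0,0,0]], "turn": [[0,0,-0.16],[0,0,-0.16],[0,0,-0.16],[0,0,-0.12],[0,0,-0.04],[0,0,0]]}}

```text
t: 13.75
tcp_pos: [0.5823, 0.162, 0.2282]
tool_rot: [-0.118, 0.871, -0.066, -0.472]
ft_force: [0.9, 0.6, -2.9]
width: 0.633
grasp_force: 50.0
```

```bash
python3 - <<'E'
from grip1 import *
G=np.load('G1.npy');S=stand(68)@np.linalg.inv(G);W=S.copy();W[2,3]+=.10
print(cur()[:3,3].round(4),bot.read_state()['width'],bot.read_state()['joint_positions'].round(2));print(screw(cur(),W,8))
im=bot.capture("scene");cv2.imwrite("pics/s2.png",cv2.resize(im[60:300,200:500],(750,600),interpolation=cv2.INTER_CUBIC))
E
```

```text
[0.5823 0.162  0.2282] 0.6327343270703488 [ 0.13  0.95  1.02 -0.14  2.15 -1.72]
([-4.7, 23.1, -7.5], [0.0059, -0.0034, -0.0043])
```

View pics/s2.png

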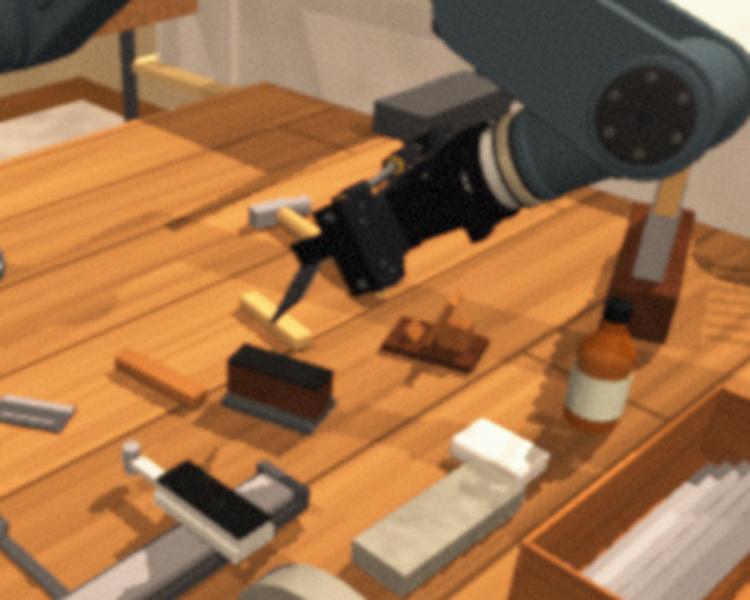

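The blank is held leaning and tang-up after the roll. Next I'll take it above the rest.

Emit:
{"api": "servo_tool", "payload": {"offset": [[-5,23,-7.5],[-5,23,-7.5],[-5,23,-7.5],[-5,23,-7.5],[-5,23,-7.5],[-5,23,-7.5],[-5,23,-7.5],[-5,23,-7.5]], "turn": [[0.006,-0.003,-0.004],[0.006,-0.003,-0.004],[0.006,-0.003,-0.004],[0.006,-0.003,-0.004],[0.006,-0.003,-0.004],[0.006,-0.003,-0.004],[0.006,-0.003,-0.004],[0.006,-0.003,-0.004]]}}

```text
t: 14.8
tcp_pos: [0.5975, 0.3616, 0.2292]
tool_rot: [-0.145, 0.874, -0.078, -0.458]
ft_force: [0.4, 0.4, -2.7]
width: 0.636
grasp_force: 50.0
```

Emit:
{"api": "servo_tool", "payload": {"offset": [[0,0,0],[0,0,0]], "turn": [[0,0,0],[0,0,0]]}}

```text
t: 15.05
tcp_pos: [0.5977, 0.3595, 0.2291]
tool_rot: [-0.144, 0.873, -0.078, -0.458]
ft_force: [0.1, -0.8, -2.8]
width: 0.633
grasp_force: 50.0
```

```bash
python3 - <<'E'
from grip1 import *
G=np.load('G1.npy');S=stand(68)@np.linalg.inv(G);C=cur()
B=C@G;print(C[:3,3].round(4),S[:3,3].round(4),"bottom",(B[:3,3]-B[:3,0]*.055).round(4),"lean",np.degrees(np.arcsin(B[2,0])))
W=S.copy();W[2,3]+=.04
print(screw(C,W,4),screw(W,S,4))
im=bot.capture("scene");cv2.imwrite("pics/s3.png",im);m=bot.camera_model("scene")
# expected blank points in the picture
for n,p in(("bot",[-.055,0,0]),("top",[.055,0,0]),("tang",[.085,0,0]),("botL",[-.055,.028,0]),("botR",[-.055,-.028,0])):print(n,proj(m,(B@np.r_[p,1])[:3]).round(1))
x0,y0=330,130;cv2.imwrite("pics/s3v.png",cv2.resize(im[y0:y0+110,x0:x0+150],(750,550),interpolation=cv2.INTER_CUBIC))
E
```

```text
[0.5977 0.3595 0.2291] [0.5963 0.3591 0.1298] bottom [0.5207 0.3324 0.1105] lean 67.8725672346536
([-12.0, 0.1, 8.7], [-0.0007, -0.0005, -0.0006]) ([-8.2, 0.0, 5.7], [0.0, 0.0, 0.0])
bot [372.6 161. ]
top [394.6 126.4]
tang [401.2 115.9]
botL [368.9 165.5]
botR [376.2 156.7]
```

View pics/s3v.png

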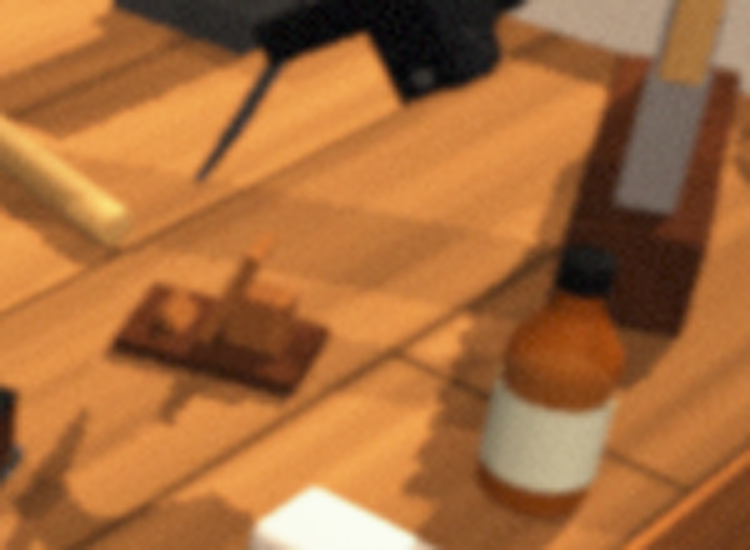

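The scene view shows the blank's lower end at pixel (370.6,166), close to the predicted (369–371,165.5), so the grip model holds. I'll lower it into the slot.

Emit:
{"api": "servo_tool", "payload": {"offset": [[-12,0,8.7],[-12,0,8.7],[-12,0,8.7],[-12,0,8.7],[-8,0,5.6],[-8,0,5.6],[0,0,0]], "turn": [[-0.001,0,0],[-0.001,0,0],[-0.001,0,0],[-0.001,0,0],[0,0,0],[0,0,0],[0,0,0]]}}

```text
t: 15.98
tcp_pos: [0.5965, 0.3582, 0.1496]
tool_rot: [-0.143, 0.873, -0.076, -0.459]
ft_force: [0.6, -0.3, -2.7]
width: 0.632
grasp_force: 50.0
```

Emit:
{"api": "servo_tool", "payload": {"offset": [[-7,0,5],[-5,0,3.4],[0,0,0]], "turn": [[0,0,0],[0,0,0],[0,0,0]]}}

```text
t: 16.35
tcp_pos: [0.5964, 0.3581, 0.1353]
tool_rot: [-0.143, 0.874, -0.076, -0.459]
ft_force: [0.2, 0.4, -3.2]
width: 0.636
grasp_force: 50.0
```

```bash
python3 - <<'E'
from grip1 import *
G=np.load('G1.npy');S=stand(68)@np.linalg.inv(G);C=cur();B=C@G;s=bot.read_state()
b=B[:3,3]-B[:3,0]*.055;q=rv(np.radians(-19),Z)@(b-[.5243,.3343,0]);print("bottom in rest",q.round(4),"lean",np.degrees(np.arcsin(B[2,0])),s['ft_force'].round(1),s['torque'].round(2))
print(screw(C,S,1))
E
```

```text
bottom in rest [-0.0058 -0.0007  0.0167] lean 67.84092494605241 [ 0.2  0.4 -3.2] [ 0.33 -0.78  0.04]
([-4.6, 1.0, 3.0], [0.0025, -0.0028, -0.0026])
```

Down 4 mm more, then in small steps until contact.

Emit:
{"api": "servo_tool", "payload": {"offset": [[-3.2,0.7,2.2],[0,0,0]], "turn": [[0,0,0],[0,0,0]]}}

```text
t: 16.6
tcp_pos: [0.5964, 0.3589, 0.1318]
tool_rot: [-0.143, 0.874, -0.076, -0.459]
ft_force: [-0.0, 0.2, -2.6]
width: 0.63
grasp_force: 50.0
```

Emit:
{"api": "servo_tool", "payload": {"offset": [[-1.6,0,1.1],[0,0,0]], "turn": [[0,0,0],[0,0,0]]}}

```text
t: 16.85
tcp_pos: [0.5965, 0.3589, 0.1301]
tool_rot: [-0.143, 0.874, -0.076, -0.459]
ft_force: [-0.1, -0.5, -2.9]
width: 0.636
grasp_force: 50.0
```

Emit:
{"api": "servo_tool", "payload": {"offset": [[-0.8,0,0.6],[0,0,0]], "turn": [[0,0,0],[0,0,0]]}}

```text
t: 17.1
tcp_pos: [0.5966, 0.3589, 0.1298]
tool_rot: [-0.143, 0.874, -0.076, -0.458]
ft_force: [0.4, 0.3, -0.2]
width: 0.636
grasp_force: 50.0
```

Contact felt: the blank's weight is now on the slot. I'll release.

Emit:
{"api": "servo_tool", "payload": {"offset": [[-0.5,0,0.3],[0,0,0]], "turn": [[0,0,0],[0,0,0]]}}

```text
t: 17.35
tcp_pos: [0.5967, 0.359, 0.1296]
tool_rot: [-0.143, 0.874, -0.076, -0.458]
ft_force: [0.7, 1.1, 3.5]
width: 0.632
grasp_force: 50.0
```

Emit:
{"api": "servo_tool", "payload": {"offset": [[0,0,0],[0,0,0],[0,0,0],[0,0,0],[0,0,0]], "turn": [[0,0,0],[0,0,0],[0,0,0],[0,0,0],[0,0,0]], "gripper": 1}}

```text
t: 17.98
tcp_pos: [0.5964, 0.3589, 0.1284]
tool_rot: [-0.143, 0.874, -0.076, -0.459]
ft_force: [0.2, 0.3, 0.6]
width: 0.988
grasp_force: 0.0
```

```bash
python3 - <<'E'
from grip1 import *
C=cur();print(C[:3,3].round(4),bot.read_state()['width'],bot.read_state()['ft_force'].round(1))
im=bot.capture("scene");cv2.imwrite("pics/s4.png",im)
x0,y0=330,110;cv2.imwrite("pics/s4v.png",cv2.resize(im[y0:y0+110,x0:x0+150],(750,550),interpolation=cv2.INTER_CUBIC))
U=C.copy();U[:3,3]-=C[:3,2]*.02;print(C[:3,2].round(2))
E
```

```text
[0.5964 0.3589 0.1284] 0.988080001035042 [0.2 0.3 0.6]
[-0.78 -0.26 -0.57]
```

View pics/s4v.png

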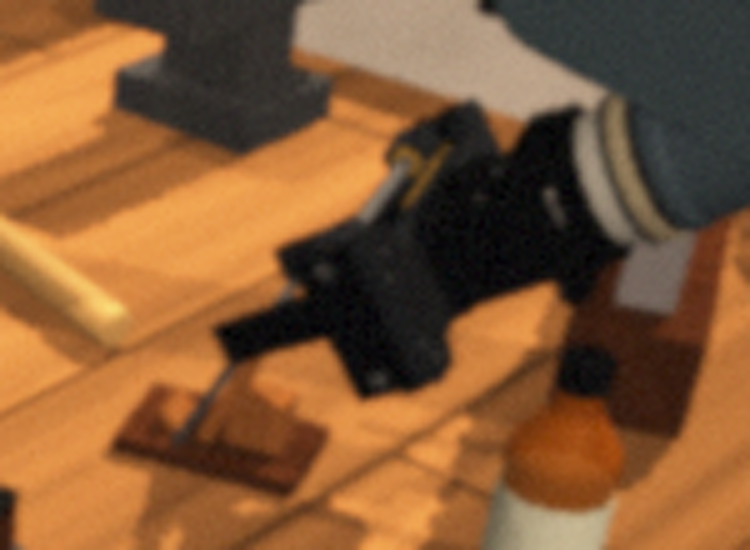

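The blank stands leaning in the slot at crop (178,440)–(235,362), with the fingers open around it. I'll retreat upwards and check the lean.

Emit:
{"api": "servo_tool", "payload": {"offset": [[0,0,-10],[6,0,-14],[20,0,-18],[30,0,-22],[30,0,-22],[30,0,-22],[0,0,0]], "turn": [[0,0,0],[0,0,0],[0,0,0],[0,0,0],[0,0,0],[0,0,0],[0,0,0]]}}

```text
t: 18.9
tcp_pos: [0.6195, 0.367, 0.2909]
tool_rot: [-0.144, 0.876, -0.075, -0.454]
ft_force: [0.1, 0.1, 0.1]
width: 1.001
grasp_force: 0.0
```

```bash
python3 - <<'E'
from grip1 import *
im=bot.capture("scene");cv2.imwrite("pics/s5.png",im);m=bot.camera_model("scene")
pr={}
for L in(62,65,67,69):
    B=stand(L,xs=-5.5,zs=11,lat=.3);print(L,[proj(m,(B@np.r_[p,1])[:3]).round(1).tolist() for p in([-.055,.028,0],[-.055,-.028,0],[.055,.028,0],[.055,-.028,0],[.085,.009,0],[.085,-.009,0])])
x0,y0=345,120;cv2.imwrite("pics/s5v.png",cv2.resize(im[y0:y0+96,x0:x0+80],(500,600),interpolation=cv2.INTER_CUBIC))
C=cur();print(C[:3,3].round(4))
for gam in(20,24):
    A=at([.5243+.03,.345,.066],19,-gam,0);print([x.round(2).tolist() for x in ik(A[:3,3],A[:3,:3])])
E
```

```text
62 [[364.2, 198.4], [371.3, 188.9], [388.4, 170.7], [395.1, 161.6], [397.9, 159.2], [400.0, 156.3]]
65 [[364.2, 198.4], [371.3, 188.9], [386.5, 169.3], [393.3, 160.2], [395.5, 157.5], [397.6, 154.6]]
67 [[364.2, 198.4], [371.3, 188.9], [385.2, 168.4], [392.0, 159.4], [393.8, 156.4], [396.0, 153.5]]
69 [[364.2, 198.4], [371.3, 188.9], [383.9, 167.6], [390.7, 158.6], [392.1, 155.3], [394.3, 152.4]]
[0.619  0.3668 0.2882]
[[0.4, 0.73, 1.74, -0.07, 0.33, -1.45]]
[[0.4, 0.73, 1.79, -0.13, 0.21, -1.38]]
```

View pics/s5v.png

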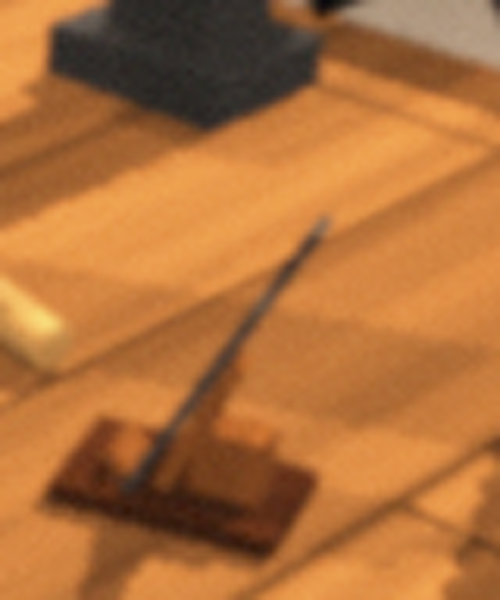

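I have now viewed 11 pictures, one over the limit of 10. I won't view any more and will check by numbers from here. The last crop shows the blank edge-on from pixel (365.5,198.1) to (396.5,154.9), which matches a lean of about 66.6°. It is leaning safely on the board.

```bash
cat > grip2.py <<'E'
from grip1 import *
BS=stand(66.6,xs=-5.5,zs=11,lat=.3)
GR=at((BS@[.010,0,0,1])[:3],19,-22,0);D=GR[:3,2]
def back(a):
    t=GR.copy();t[:3,3]-=D*a;return t
E
python3 - <<'E'
from grip2 import *
from scipy.linalg import expm,logm
C=cur();M=back(.15);o,t=screw(C,M,9);print(o,t);print(screw(M,back(.06),3))
S=expm(np.real(logm(np.linalg.inv(C)@M))/9);X=C.copy()
for i in range(10):
    tip=X[:3,3]+X[:3,2]*.07;q=rv(np.radians(-19),Z)@(tip-[.5243,.3343,0]);c=rv(np.radians(-19),Z)@(X[:3,3]-[.5243,.3343,0]);print(i,"tip",q.round(3),"tcp",c.round(3));X=X@S
print("tang",(rv(np.radians(-19),Z)@((BS@[.085,0,0,1])[:3]-[.5243,.3343,0])).round(3),GR[:3,3].round(4))
E
```

```text
[16.0, -0.0, 10.1] [0.0, -0.1494, -0.0008]
([-0.0, 0.0, 30.0], [0.0, 0.0, -0.0])
0 tip [0.043 0.    0.248] tcp [ 0.1   -0.     0.288]
1 tip [0.032 0.    0.247] tcp [ 0.083 -0.     0.296]
2 tip [0.021 0.    0.245] tcp [0.064 0.    0.3  ]
3 tip [0.011 0.    0.241] tcp [0.045 0.    0.302]
4 tip [0.002 0.    0.236] tcp [0.026 0.    0.301]
5 tip [-0.007  0.     0.229] tcp [0.008 0.    0.297]
6 tip [-0.014  0.     0.221] tcp [-0.01   0.     0.291]
7 tip [-0.021  0.     0.212] tcp [-0.027  0.     0.282]
8 tip [-0.025  0.     0.202] tcp [-0.042  0.     0.271]
9 tip [-0.029  0.     0.192] tcp [-0.055  0.     0.257]
tang [0.05  0.    0.139] [0.5253 0.335  0.1179]
```

Clear path.

Emit:
{"api": "servo_tool", "payload": {"offset": [[16,0,10],[16,0,10],[16,0,10],[16,0,10],[16,0,10],[16,0,10],[16,0,10],[16,0,10]], "turn": [[0,-0.149,0],[0,-0.149,0],[0,-0.149,0],[0,-0.149,0],[0,-0.149,0],[0,-0.149,0],[0,-0.149,0],[0,-0.149,0]]}}

```text
t: 19.95
tcp_pos: [0.4834, 0.321, 0.2688]
tool_rot: [-0.161, 0.98, 0.018, 0.113]
ft_force: [0.1, -0.3, 0.3]
width: 0.997
grasp_force: 0.0
```

Emit:
{"api": "servo_tool", "payload": {"offset": [[16,0,10],[0,0,0],[0,0,0]], "turn": [[0,-0.149,0],[0,0,0],[0,0,0]]}}

```text
t: 20.32
tcp_pos: [0.4737, 0.3177, 0.2566]
tool_rot: [-0.159, 0.969, 0.029, 0.184]
ft_force: [0.6, 1.0, 0.4]
width: 1.001
grasp_force: 0.0
```

```bash
python3 - <<'E'
from grip2 import *
C=cur();print(C[:3,3].round(4),bot.read_state()['joint_positions'].round(2));print(screw(C,back(.06),3),screw(C,back(.15),1))
E
```

```text
[0.4737 0.3177 0.2566] [ 0.41  0.42  1.83 -0.06  0.52 -1.44]
([0.3, -0.1, 29.7], [-0.0013, -0.0029, -0.0018]) ([1.4, -0.5, -1.0], [-0.0039, -0.0087, -0.0054])
```

Emit:
{"api": "servo_tool", "payload": {"offset": [[0.3,0,30],[0.3,0,30],[0.3,0,30],[0,0,0]], "turn": [[-0.001,-0.003,-0.002],[-0.001,-0.003,-0.002],[-0.001,-0.003,-0.002],[0,0,0]]}}

```text
t: 20.82
tcp_pos: [0.5046, 0.3277, 0.1705]
tool_rot: [-0.162, 0.968, 0.031, 0.187]
ft_force: [0.5, 0.1, 0.2]
width: 0.998
grasp_force: 0.0
```

```bash
python3 - <<'E'
from grip2 import *
C=cur();print(C[:3,3].round(4),bot.read_state()['ft_force'].round(1));print(screw(C,GR,4))
E
```

```text
[0.5046 0.3277 0.1705] [0.5 0.1 0.2]
([-0.2, 0.0, 14.2], [-0.0004, -0.0005, 0.0])
```

Emit:
{"api": "servo_tool", "payload": {"offset": [[-0.2,0,14],[-0.2,0,14],[0,0,0]], "turn": [[0,0,0],[0,0,0],[0,0,0]]}}

```text
t: 21.2
tcp_pos: [0.5127, 0.3308, 0.1454]
tool_rot: [-0.162, 0.968, 0.031, 0.187]
ft_force: [-0.0, 0.3, -1.1]
width: 0.999
grasp_force: 0.0
```

Emit:
{"api": "servo_tool", "payload": {"offset": [[-0.2,0,14],[-0.2,0,14],[0,0,0]], "turn": [[0,0,0],[0,0,0],[0,0,0]]}}

```text
t: 21.58
tcp_pos: [0.5226, 0.3341, 0.1189]
tool_rot: [-0.162, 0.968, 0.031, 0.187]
ft_force: [-0.6, 0.8, 0.9]
width: 1.001
grasp_force: 0.0
```

Emit:
{"api": "servo_tool", "payload": {"offset": [[0,0,0],[0,0,0],[0,0,0],[0,0,0],[0,0,0],[0,0,0]], "turn": [[0,0,0],[0,0,0],[0,0,0],[0,0,0],[0,0,0],[0,0,0]], "gripper": -1, "force": 50}}

```text
t: 22.32
tcp_pos: [0.5228, 0.3343, 0.1206]
tool_rot: [-0.162, 0.968, 0.031, 0.188]
ft_force: [-0.7, 0.3, 2.2]
width: 0.638
grasp_force: 50.0
```

```bash
python3 - <<'E'
from grip2 import *
C=cur();s=bot.read_state();print(C[:3,3].round(4),GR[:3,3].round(4),s['width'],s['ft_force'].round(1))
G=np.linalg.inv(C)@BS;np.save('G2.npy',G);y=C[:3,1];print(y.round(3),"grasp in blank",(np.linalg.inv(BS)@np.r_[C[:3,3]+C[:3,2]*.051,1]).round(4))
U=C.copy();U[:3,3]+=np.array([0,0,.03]);print(screw(C,U,3));U[2,3]+=.15;print(screw(C,U,5))
E
```

```text
[0.5228 0.3343 0.1206] [0.5253 0.335  0.1179] 0.6377949968116094 [-0.7  0.3  2.2]
[-0.326  0.945 -0.001] grasp in blank [ 1.14e-02 -2.00e-04 -3.40e-03  1.00e+00]
([-3.7, -0.0, -9.3], [-0.0, 0.0, -0.0])
([-13.5, -0.0, -33.4], [-0.0, 0.0, -0.0])
```

Emit:
{"api": "servo_tool", "payload": {"offset": [[-3,0,-7],[-13,0,-33],[-13,0,-33],[-13,0,-33],[-13,0,-33],[-13,0,-33],[0,0,0]], "turn": [[0,0,0],[0,0,0],[0,0,0],[0,0,0],[0,0,0],[0,0,0],[0,0,0]]}}

```text
t: 23.2
tcp_pos: [0.5225, 0.3346, 0.3083]
tool_rot: [-0.162, 0.968, 0.032, 0.191]
ft_force: [-0.5, 0.3, -4.0]
width: 0.633
grasp_force: 50.0
```

```bash
python3 - <<'E'
from grip2 import *
s=bot.read_state();print(s['width'],s['ft_force'].round(1),cur()[:3,3].round(4))
m=bot.camera_model("top");mw1=dict(np.load('w1.npz'));mw2=dict(np.load('w2.npz'))
for name in("top0","now"):
    im=cv2.imread('pics/top0.png') if name=="top0" else bot.capture("top")
    sub=im[150:200,285:325];M=(sub.max(2)<70).astype(np.uint8)
    cs,_=cv2.findContours(M,0,1);c=max(cs,key=cv2.contourArea)+np.array([285,150]);r=cv2.minAreaRect(c)
    b=cv2.boxPoints(r);w=np.array([onz(m,p,.05) for p in b]);e=[w[1]-w[0],w[2]-w[1]]
    print(name,"bed",np.round(r[0],1),w.mean(0).round(4),[(np.linalg.norm(v).round(3),np.degrees(np.arctan2(v[1],v[0])).round(1)) for v in e])
print("post top cam",onz(m,(155+582/3.8,145+256/3.8),.042).round(4),"w1",onz(mw1,(130,133),.042).round(4),"w2",onz(mw2,(743/1.4286,318/1.4286),.042).round(4))
# wrist1: white-ish post top blob, bed edge in w1: black rect
print("plate top cam tip",onz(m,(155+740/3.8,145+155/3.8),.006).round(4),onz(m,(155+755/3.8,145+320/3.8),.006).round(4),"detent",onz(m,(155+741/3.8,145+112/3.8),.018).round(4))
print("plate w1",onz(mw1,(30,50),.006).round(4),onz(mw1,(25,165),.006).round(4))
print("rail ends top",[onz(m,p,.018).round(4).tolist() for p in((155+458/3.8,145+130/3.8),(397,172))])
E
```

```text
0.6329268793996687 [-0.5  0.3 -4. ] [0.5225 0.3346 0.3083]
top0 bed [305.4 175. ] [ 0.5993 -0.0405  0.05  ] [(np.float64(0.033), np.float64(-87.7)), (np.float64(0.099), np.float64(-178.1))]
now bed [305.3 175. ] [ 0.5994 -0.0403  0.05  ] [(np.float64(0.034), np.float64(-87.7)), (np.float64(0.098), np.float64(-178.1))]
post top cam [ 0.4921 -0.0454  0.042 ] w1 [ 0.4911 -0.0387  0.042 ] w2 [ 0.4954 -0.0333  0.042 ]
plate top cam tip [ 0.5728 -0.1724  0.006 ] [ 0.4438 -0.1783  0.006 ] detent [ 0.6042 -0.1728  0.018 ]
plate w1 [ 0.4406 -0.1741  0.006 ] [ 0.5703 -0.1682  0.006 ]
rail ends top [[0.5961, 0.0463, 0.018], [0.6078, -0.3104, 0.018]]
```

```bash
python3 - <<'E'
from grip2 import *
C=cur();V=at([.58,.07,.26],2,20,0);print(screw(C,V,9));print(V[:3,3],[x.round(2).tolist() for x in ik(V[:3,3],V[:3,:3])])
m=dict(np.load('w1.npz'));E1=m['extrinsics']
# predicted pixels for the bed / post at V
Rct=np.array([[0.001,1,-.001],[.965,-.001,.262],[.262,-.001,-.965]]);ct=np.array([.072,.0004,-.0925])
c=V[:3,3]+V[:3,:3]@ct;Rw=Rct@V[:3,:3].T;mm=dict(camera_matrix=m['camera_matrix'],extrinsics=T(-Rw@c,Rw))
for p in([.493,-.04,.042],[.598,-.0365,.05],[.548,-.02,.05],[.548,-.056,.05],[.648,-.0165,.05],[.648,-.053,.05]):print(p,proj(mm,np.array(p)).round(0))
E
```

```text
([-2.6, -30.5, -0.6], [0.0005, 0.0809, 0.0338])
[0.5974324  0.07060875 0.30792432] [[-0.06, 0.61, 1.28, -0.03, 1.61, -1.66]]
[0.493, -0.04, 0.042] [188. 176.]
[0.598, -0.0365, 0.05] [184. 263.]
[0.548, -0.02, 0.05] [201. 221.]
[0.548, -0.056, 0.05] [170. 220.]
[0.648, -0.0165, 0.05] [199. 308.]
[0.648, -0.053, 0.05] [167. 307.]
```

```bash
python3 - <<'E'
from grip2 import *
C=cur();V=at([.63,.10,.26],2,15,0);print(screw(C,V,8));print([x.round(2).tolist() for x in ik(V[:3,3],V[:3,:3])])
E
```

```text
([-9.3, -31.8, 0.0], [0.0022, 0.0802, 0.0377])
[[-0.01, 0.64, 1.18, -0.01, 1.58, -1.62]]
```

Emit:
{"api": "servo_tool", "payload": {"offset": [[-9.3,-32,0],[-9.3,-32,0],[-9.3,-32,0],[-9.3,-32,0],[-9.3,-32,0],[-9.3,-32,0],[-9.3,-32,0],[-9.3,-32,0]], "turn": [[0.002,0.08,0.038],[0.002,0.08,0.038],[0.002,0.08,0.038],[0.002,0.08,0.038],[0.002,0.08,0.038],[0.002,0.08,0.038],[0.002,0.08,0.038],[0.002,0.08,0.038]]}}

```text
t: 24.25
tcp_pos: [0.6432, 0.0975, 0.3054]
tool_rot: [-0.016, 0.991, -0.001, -0.134]
ft_force: [-0.3, 0.3, -3.3]
width: 0.636
grasp_force: 50.0
```

Emit:
{"api": "servo_tool", "payload": {"offset": [[0,0,0],[0,0,0]], "turn": [[0,0,0],[0,0,0]]}}

```text
t: 24.5
tcp_pos: [0.6427, 0.0988, 0.3061]
tool_rot: [-0.016, 0.991, -0.001, -0.132]
ft_force: [-0.3, 0.3, -2.5]
width: 0.633
grasp_force: 50.0
```

```bash
python3 - <<'E'
from grip2 import *
C=cur();print(C[:3,3].round(4),bot.read_state()['width'])
m=bot.camera_model("wrist");im=bot.capture("wrist");cv2.imwrite("pics/w3.png",im);np.savez("w3.npz",**m)
hsv=cv2.cvtColor(im,cv2.COLOR_BGR2HSV)
for p in([.493,-.04,.042],[.548,-.02,.05],[.548,-.056,.05],[.598,-.0365,.05]):print(p,proj(m,np.array(p)).round(1))
c=proj(m,np.array([.548,-.038,.05])).astype(int)
x0,x1,y0,y1=max(c[0]-45,0),c[0]+45,max(c[1]-70,0),min(c[1]+60,240)
print(c);sv=im[y0:y1,x0:x1]
for y in range(y0,y1,4):print(y,''.join('#' if im[y,x].max()<45 else ('o' if hsv[y,x,1]<60 and im[y,x].max()>120 else ('+' if hsv[y,x,1]<60 else '.')) for x in range(x0,x1)))
print(x0)
E
```

```text
[0.6427 0.0988 0.3061] 0.6334444519174638
[0.493, -0.04, 0.042] [162.7 116.8]
[0.548, -0.02, 0.05] [175.8 162.9]
[0.548, -0.056, 0.05] [144.7 161.8]
[0.598, -0.0365, 0.05] [160.1 205.6]
[160 162]
92 ..........................................................................................
96 ..........................................................................................
100 ..........................................................................................
104 ..........................................................................................
108 ..........................................................................................
112 ...........................................ooo............................................
116 .......................................ooooooooooooooo....................................
120 .......................................ooooooooooooooooo..................................
124 ...........................................oooooo++ooooooo................................
128 ...........................................oooo
[... 1532 characters left out ...]
ooooooooooooooooooooooooooooooo
196 ooooooooooooooooooooooooooo+####################+#########+ooooooooooooooooooooooooooooooo
200 ooooooooooooooooooooooooooo+############+#################+ooooooooooooooooooooooooooooooo
204 ooooooooooooooooooooooooooo.#+############################+ooooooooooooooooooooooooooooooo
208 oooooooooooooooooooooooooo+.++############################+ooooooooooooooooooooooooooooooo
212 ooooooooooooooooooooooooooo+########################+#####+ooooooooooooooooooooooooooooooo
216 ooooooooooooooooooooooooooo.##############################.ooooooooooooooooooooooooooooooo
220 ooooooooooooooooooooooooooo+#######################+######+ooooooooooooooooooooooooooooooo
115
```

```bash
cat > bed.py <<'E'
from grip2 import *
BED=(.597,-.038);YAW=1.9
E
python3 - <<'E'
from grip2 import *
m=dict(np.load('w3.npz'))
for p in((142.9,166),(173.2,166),(142.3,216),(173,216)):print(p,onz(m,p,.05).round(4))
n=onz(m,(158.1,166),.05);f=onz(m,(157.7,216),.05);print("near mid",n.round(4),"f",f.round(4),"yaw",np.degrees(np.arctan2(f[1]-n[1],f[0]-n[0])),"post",onz(m,(162,119),.042).round(4))
u=np.array([np.cos(np.radians(1.9)),np.sin(np.radians(1.9)),0]);print("bed centre",(n+.05*u).round(4))
E
```

```text
(142.9, 166) [ 0.5529 -0.0579  0.05  ]
(173.2, 166) [ 0.5517 -0.0229  0.05  ]
(142.3, 216) [ 0.6107 -0.0567  0.05  ]
(173, 216) [ 0.6096 -0.0212  0.05  ]
near mid [ 0.5523 -0.0404  0.05  ] f [ 0.6102 -0.0389  0.05  ] yaw 1.482785734131926 post [ 0.4956 -0.0407  0.042 ]
bed centre [ 0.6023 -0.0387  0.05  ]
```

```bash
cat > place.py <<'E'
from grip2 import *
BED=np.array([.6005,-.0387,.05]);YAW=1.8
def PL(dz=0,bed=BED):
    M=yawRot(YAW)@np.diag([1.,-1,-1]);return T(bed+[0,0,.0025+dz],M)@np.linalg.inv(np.load('G2.npy'))
E
python3 - <<'E'
from place import *
C=cur();A=PL();H=PL(.08);print("tilt",np.degrees(np.arccos(-A[2,2])),A[:3,3].round(4),[x.round(2).tolist() for x in ik(A[:3,3],A[:3,:3])])
print(screw(C,H,7));print(screw(H,PL(.02),3))
E
```

```text
tilt 44.6091388449134 [ 0.6476 -0.037   0.0923] [[-0.18, 1.08, 1.0, -0.15, 1.83, -1.76]]
([-9.1, -19.5, 17.1], [0.0002, 0.0735, 0.0003])
([-14.0, -0.0, 14.2], [0.0, -0.0, 0.0])
```

Emit:
{"api": "servo_tool", "payload": {"offset": [[-9,-19.5,17],[-9,-19.5,17],[-9,-19.5,17],[-9,-19.5,17],[-9,-19.5,17],[-9,-19.5,17],[-9,-19.5,17],[0,0,0]], "turn": [[0,0.0735,0],[0,0.0735,0],[0,0.0735,0],[0,0.0735,0],[0,0.0735,0],[0,0.0735,0],[0,0.0735,0],[0,0,0]]}}

```text
t: 25.55
tcp_pos: [0.6478, -0.0375, 0.1723]
tool_rot: [-0.016, 0.925, -0.005, -0.38]
ft_force: [0.1, -0.4, -2.6]
width: 0.631
grasp_force: 50.0
```

```bash
python3 - <<'E'
from place import *
C=cur();B=C@np.load('G2.npy');print(C[:3,3].round(4),"blank",B[:3,3].round(4),B[:3,:3].round(3).tolist())
print(screw(C,PL(.012),4))
# check in scene camera: dark blob of blank vs prediction
m=bot.camera_model("scene");im=bot.capture("scene");cv2.imwrite("pics/s6.png",im)
for p in([-.055,.028,0],[-.055,-.028,0],[.055,-.028,0],[.055,.028,0],[.085,0,0]):print(p,proj(m,(B@np.r_[p,1])[:3]).round(1))
c=proj(m,B[:3,3]).astype(int);print(c)
hsv=cv2.cvtColor(im,cv2.COLOR_BGR2HSV)
for y in range(c[1]-30,c[1]+34,3):print(y,''.join('#' if im[y,x].max()<45 else ('o' if hsv[y,x,1]<70 and im[y,x].max()>140 else ('+' if hsv[y,x,1]<70 else '.')) for x in range(c[0]-50,c[0]+50)))
E
```

```text
[ 0.6478 -0.0375  0.1723] blank [ 0.6006 -0.0391  0.1326] [[1.0, 0.031, -0.001], [0.031, -1.0, 0.003], [-0.001, -0.003, -1.0]]
([-11.9, 0.1, 12.1], [0.0005, -0.0001, 0.0004])
[-0.055, 0.028, 0] [255.4 218.8]
[-0.055, -0.028, 0] [276.5 207.8]
[0.055, -0.028, 0] [315.9 231.4]
[0.055, 0.028, 0] [294.5 244.5]
[0.085, 0, 0] [317.5 245.4]
[284 224]
194 ....................................................................#####################++++......+
197 ...................................................................######################++o++......
200 ...............................................................++++++#####################++o++.....
203 ...........................................................++++++++++######################++o++....
206 ..................................................++....o+++++##############################++++++..
209 ...........................................+++##+++++++++#####################################++++++
212 .....................................+++#+++#+++++++#############################################+++
215 ................
[... 854 characters left out ...]
....######################################++++++......................
242 ................++++oo..............###########++########################++++++++++.................
245 .................+ooooooooo..........##########+++################...++++++++++++++++...............
248 .................++oooooooooooo.....#################++++#####........+++++++++++...................
251 ..........................ooo++###########################.........oooooooo+++++++..................
254 ..............................+++#######################.......oooooooooooooooo++++++++.............
257 .............................ooooo+++######################++ooooooooooooooooooooo+++++++...........
```

```bash
python3 - <<'E'
from place import *
m=bot.camera_model("scene");im0=cv2.imread('pics/scene0.png');im=cv2.imread('pics/s6.png')
c=proj(m,BED).astype(int);sub=im0[c[1]-30:c[1]+30,c[0]-40:c[0]+40];M=(sub.max(2)<60).astype(np.uint8)
cs,_=cv2.findContours(M,0,1);k=max(cs,key=cv2.contourArea)+np.array([c[0]-40,c[1]-30])
a=cv2.approxPolyDP(k,4,True)[:,0];print("bed corners seen",a.tolist(),"centroid",k[:,0].mean(0),[proj(m,BED+yawRot(1.8)@np.array([sx*.05,sy*.018,0])).round(1).tolist() for sx,sy in((-1,1),(-1,-1),(1,-1),(1,1))])
mo=cv2.moments(k);print("mass c",mo['m10']/mo['m00'],mo['m01']/mo['m00'],proj(m,BED).round(1))
# top view of the blank now
t=bot.camera_model("top");it=bot.capture("top");B=cur()@np.load('G2.npy')
h=cv2.cvtColor(it,cv2.COLOR_BGR2HSV);c=proj(t,B[:3,3]).astype(int);print("top",c)
for p in([-.055,.028,0],[-.055,-.028,0],[.055,-.028,0],[.055,.028,0]):print(p,proj(t,(B@np.r_[p,1])[:3]).round(1))
for y in range(c[1]-28,c[1]+44,2):print(y,''.join('#' if it[y,x].max()<45 else ('o' if h[y,x,1]<70 and it[y,x].max()>140 else ('+' if h[y,x,1]<70 else '.')) for x in range(c[0]-30,c[0]+31)))
E
```

```text
bed corners seen [[264, 251], [294, 274], [307, 267], [275, 245]] centroid [285.5        259.67045455] [[275.5, 242.4], [262.7, 249.9], [296.3, 274.0], [309.2, 265.4]]
mass c 285.28386454183266 259.6938911022576 [285.4 257.4]
top [305 166]
[-0.055, 0.028, 0] [317.5 186.7]
[-0.055, -0.028, 0] [296.3 187.9]
[0.055, -0.028, 0] [293.9 147.5]
[0.055, 0.028, 0] [314.8 146.2]
138 ++++++++++++++++++++++++++++++++++++++++++++++++######.....++
140 ++++++++++++++++++++++++++++++++++++++++++++++++######.......
142 ++++++++++++++++++++++++++++++++++++++++++++++++######.......
144 ++++++++++++++++++++++++++++++++++++++++++++++++##+++++..++++
146 ++++++++++++++++++++++++++++++++++++++++++++++++##++++#......
148 +++++++++++++++++++++++++++++++++++++++++++++++#####+++......
150 +++++++++++++++++++++++++++++++++++++++++++++++#.............
152 +++++++++++++++++++++++++++++++++++++++++++++++..............
154 +++++++++++++++++++++++++++++++++++++++++++++++..............
156 ++++++++++++++++++++++++++++++++++++++++++++++#..............
158 ++++++++++++++++++++++++++++++++++++++++++++++#..............
16
[... 947 characters left out ...]
++++++++++++++++++++....................
190 +++++++++++++++++++++++++++++++++++++++++....................
192 .........+++++++++++++++++++++++++++++++.....................
194 .......................++++++++++++++++......................
196 ..............................oooo+..........................
198 ..............................oooo...........................
200 ..............................ooooo..........................
202 ...............................oooo..........................
204 ...............................oooo..........................
206 ...............................oooo..........................
208 ...............................oooo..........................
```

```bash
python3 - <<'E'
from place import *
m=bot.camera_model("wrist");im=bot.capture("wrist");cv2.imwrite("pics/w4.png",im);B=cur()@np.load('G2.npy')
h=cv2.cvtColor(im,cv2.COLOR_BGR2HSV)
for p in([-.055,.028,-.0025],[-.055,-.028,-.0025],[0,-.028,-.0025],[0,.028,-.0025],[-.055,.028,.0025]):print(p,proj(m,(B@np.r_[p,1])[:3]).round(1))
for y in range(60,240,5):print(y,''.join('#' if im[y,x].max()<45 else ('o' if h[y,x,1]<70 and im[y,x].max()>140 else ('+' if h[y,x,1]<70 else '.')) for x in range(150,410,3)))
E
```

```text
[-0.055, 0.028, -0.0025] [229.8 166.5]
[-0.055, -0.028, -0.0025] [322.6 166.7]
[0, -0.028, -0.0025] [330.1 252.3]
[0, 0.028, -0.0025] [221.8 252.1]
[-0.055, 0.028, 0.0025] [230.8 171.5]
60 ++#....................................................................................
65 .......................................................................................
70 .......................................................................................
75 .................................+.....................................................
80 ................................++++...................................................
85 .................................+++++ooo..............................................
90 ...............................++++++++ooo.............................................
95 ................................++oo+++++ooo...........................................
100 .................................+++o+++++ooo..........................................
105 ..................................+++o++++++oo.........................................
11
[... 1689 characters left out ...]
++++++++++++++++++++++++++++............................
205 +++........................++++++++++++++++++++++++++++++++............................
210 ++........................+++++++++++++++++++++++++++++++++............................
215 ++........................+++++++++++++++++++++++++++++++++............................
220 ++........................+++++++++++++++++++++++++++++++++............................
225 +.........................++++++++++++++++++++++++++++++++++...........................
230 +.........................++++++++++++++++++++++++++++++++++...........................
235 +.........................++++++++++++++++++++++++++++++++++...........................
```

The wrist numbers agree with the grip model to about 1 mm (near edge at rows 165–170 seen, 166.5 predicted). I'll lower it.

Emit:
{"api": "servo_tool", "payload": {"offset": [[-12,0,12],[-12,0,12],[-12,0,12],[-12,0,12],[0,0,0]], "turn": [[0,0,0],[0,0,0],[0,0,0],[0,0,0],[0,0,0]]}}

```text
t: 26.32
tcp_pos: [0.6482, -0.0374, 0.1048]
tool_rot: [-0.016, 0.925, -0.005, -0.38]
ft_force: [-0.2, -0.4, -3.0]
width: 0.636
grasp_force: 50.0
```

```bash
python3 - <<'E'
from place import *
C=cur();B=C@np.load('G2.npy');print(B[:3,3].round(4),B[:3,0].round(4),B[:3,2].round(4),bot.read_state()['ft_force'].round(1));print(screw(C,PL(.002),2))
E
```

```text
[ 0.601  -0.0391  0.0652] [ 0.9995  0.0314 -0.0017] [-0.0018  0.0022 -1.    ] [-0.2 -0.4 -3. ]
([-3.5, 0.2, 3.9], [0.0008, -0.0009, 0.0008])
```

Emit:
{"api": "servo_tool", "payload": {"offset": [[-3.5,0.2,3.9],[-3.5,0.2,3.9],[0,0,0]], "turn": [[0,0,0],[0,0,0],[0,0,0]]}}

```text
t: 26.7
tcp_pos: [0.6487, -0.0372, 0.0967]
tool_rot: [-0.015, 0.925, -0.006, -0.378]
ft_force: [-0.1, -0.3, -2.5]
width: 0.635
grasp_force: 50.0
```

Emit:
{"api": "servo_tool", "payload": {"offset": [[-0.7,0,0.7],[0,0,0]], "turn": [[0,0,0],[0,0,0]]}}

```text
t: 26.95
tcp_pos: [0.6489, -0.0372, 0.0961]
tool_rot: [-0.015, 0.926, -0.006, -0.378]
ft_force: [-0.1, -0.5, -2.4]
width: 0.634
grasp_force: 50.0
```

Emit:
{"api": "servo_tool", "payload": {"offset": [[-0.7,0,0.7],[0,0,0]], "turn": [[0,0,0],[0,0,0]]}}

```text
t: 27.2
tcp_pos: [0.6488, -0.0372, 0.0948]
tool_rot: [-0.015, 0.926, -0.006, -0.378]
ft_force: [0.1, -0.1, -2.1]
width: 0.636
grasp_force: 50.0
```

Emit:
{"api": "servo_tool", "payload": {"offset": [[0,0,1.4],[0,0,0]], "turn": [[0,0,0],[0,0,0]]}}

```text
t: 27.45
tcp_pos: [0.6477, -0.0372, 0.0938]
tool_rot: [-0.015, 0.925, -0.006, -0.378]
ft_force: [0.2, -0.8, -2.6]
width: 0.632
grasp_force: 50.0
```

Emit:
{"api": "servo_tool", "payload": {"offset": [[-0.7,0,0.7],[0,0,0]], "turn": [[0,0,0],[0,0,0]]}}

```text
t: 27.7
tcp_pos: [0.6478, -0.0372, 0.0934]
tool_rot: [-0.015, 0.925, -0.006, -0.379]
ft_force: [-1.2, 0.4, 1.0]
width: 0.63
grasp_force: 50.0
```

Emit:
{"api": "servo_tool", "payload": {"offset": [[-0.5,0,0.5],[0,0,0]], "turn": [[0,0,0],[0,0,0]]}}

```text
t: 27.95
tcp_pos: [0.6478, -0.0372, 0.0931]
tool_rot: [-0.015, 0.925, -0.006, -0.379]
ft_force: [-0.8, 0.1, 5.0]
width: 0.634
grasp_force: 50.0
```

Contact. I'll release and back off along the tool axis.

Emit:
{"api": "servo_tool", "payload": {"offset": [[0,0,0],[0,0,0],[0,0,0],[0,0,0],[0,0,0]], "turn": [[0,0,0],[0,0,0],[0,0,0],[0,0,0],[0,0,0]], "gripper": 1}}

```text
t: 28.58
tcp_pos: [0.6479, -0.0372, 0.092]
tool_rot: [-0.015, 0.926, -0.006, -0.378]
ft_force: [0.5, -0.0, -0.2]
width: 0.987
grasp_force: 0.0
```

Emit:
{"api": "servo_tool", "payload": {"offset": [[0,0,-8],[3,0,-16],[24,0,-26],[24,0,-26],[24,0,-26],[0,0,0]], "turn": [[0,0,0],[0,0,0],[0,0,0],[0,0,0],[0,0,0],[0,0,0]]}}

```text
t: 29.32
tcp_pos: [0.6679, -0.037, 0.2222]
tool_rot: [-0.015, 0.927, -0.006, -0.374]
ft_force: [-0.2, -0.1, -0.2]
width: 0.993
grasp_force: 0.0
```

```bash
python3 - <<'E'
from place import *
m=bot.camera_model("wrist");im=bot.capture("wrist");cv2.imwrite("pics/w5.png",im);np.savez("w5.npz",**m);print(cur()[:3,3].round(4))
h=cv2.cvtColor(im,cv2.COLOR_BGR2HSV)
for sx,sy in((-1,1),(-1,-1),(1,-1),(1,1)):print(proj(m,BED+[0,0,.005]+yawRot(1.8)@np.array([sx*.055,sy*.028,0])).round(1),end=' ')
print("post",proj(m,np.array([.4956,-.042,.042])).round(1))
c=proj(m,BED).astype(int);print(c)
for y in range(max(c[1]-110,0),min(c[1]+70,260),5):print(y,''.join('#' if im[y,x].max()<45 else ('o' if h[y,x,1]<70 and im[y,x].max()>140 else ('+' if h[y,x,1]<70 else '.')) for x in range(c[0]-90,c[0]+90,2)))
M=(h[...,1]<70).astype(np.uint8);M[240:]=0
E
```

```text
[ 0.667  -0.0368  0.2199]
[305.2 227.4] [249.  227.3] [243.  347.4] [310.7 347.6] post [277.2 191.6]
[276 283]
173 +.........................................................................................
178 +.........................................................................................
183 ..........................................................................................
188 ..........................................oooooo..........................................
193 ..........................................oooooo..........................................
198 ..........................................++++++..........................................
203 ..........................................oooooo..........................................
208 ..........................................oooooo..........................................
213 ..........................................oooooo..........................................
218 ..........................................oooooo..........................................
223 ..........................................oooooo..........................................
228 .................................+++++++++++++++++++++++++++..............................
233 ................................++++++++++++++++++++++++++++..............................
238 ................................++++++++++++++++++++++++++++..............................
243 ######..........................++++++++++++++++++++++++++++..........................####
248 ######..........................++++++++++++++++++++++++++++..........................####
253 ######..........................+++++++++++++++++++++++++++++........................#####
258 #######.........................+++++++++++++++++++++++++++++........................#####
```

The blank lies where predicted, with its near edge at row 227 and centred on the carrier to about 1 mm. Next is the post.

```bash
python3 - <<'E'
from place import *
m=dict(np.load('w5.npz'));print("post now",onz(m,(275.5+.5,191),.042).round(4),"blank near edge mid",onz(m,(278,226.5),.055).round(4))
g=np.array([.4956,-.0415,.036]);H=at(g+[0,0,.08],1.8,0,0);A=at(g,1.8,0,0)
print(screw(cur(),H,8));print([x.round(2).tolist() for x in ik(A[:3,3],A[:3,:3])],A[:3,3])
E
```

```text
post now [ 0.4948 -0.0434  0.042 ] blank near edge mid [ 0.5446 -0.0396  0.055 ]
([17.1, 0.1, 15.4], [-0.0, -0.0963, 0.0002])
[[-0.31, 0.71, 1.9, -0.0, 0.53, -1.91]] [ 0.4956 -0.0415  0.087 ]
```

Emit:
{"api": "servo_tool", "payload": {"offset": [[17,0,15.4],[17,0,15.4],[17,0,15.4],[17,0,15.4],[17,0,15.4],[17,0,15.4],[17,0,15.4],[17,0,15.4]], "turn": [[0,-0.096,0],[0,-0.096,0],[0,-0.096,0],[0,-0.096,0],[0,-0.096,0],[0,-0.096,0],[0,-0.096,0],[0,-0.096,0]]}}

```text
t: 30.38
tcp_pos: [0.4937, -0.0422, 0.1645]
tool_rot: [-0.016, 1.0, 0.001, -0.003]
ft_force: [-0.3, 0.2, -0.5]
width: 1.001
grasp_force: 0.0
```

Emit:
{"api": "servo_tool", "payload": {"offset": [[0,0,0],[0,0,0]], "turn": [[0,0,0],[0,0,0]]}}

```text
t: 30.62
tcp_pos: [0.4964, -0.0428, 0.1654]
tool_rot: [-0.016, 1.0, 0.0, -0.004]
ft_force: [0.4, 0.8, 0.2]
width: 0.999
grasp_force: 0.0
```

```bash
python3 - <<'E'
from place import *
g=np.array([.4954,-.042,.037]);A=at(g,1.8,0,0);C=cur();print(C[:3,3].round(4));print(screw(C,A,4))
E
```

```text
[ 0.4964 -0.0428  0.1654]
([0.1, 0.2, 19.3], [0.0002, -0.0018, 0.0003])
```

Emit:
{"api": "servo_tool", "payload": {"offset": [[0,0,20],[0,0,20],[0,0,19],[0,0,18],[0,0,0]], "turn": [[0,-0.002,0],[0,-0.002,0],[0,-0.002,0],[0,-0.002,0],[0,0,0]]}}

```text
t: 31.25
tcp_pos: [0.4957, -0.0425, 0.0872]
tool_rot: [-0.017, 1.0, 0.001, -0.0]
ft_force: [0.2, -0.3, -0.2]
width: 1.002
grasp_force: 0.0
```

Emit:
{"api": "servo_tool", "payload": {"offset": [[0,0,0],[0,0,0],[0,0,0],[0,0,0],[0,0,0],[0,0,0],[0,0,0]], "turn": [[0,0,0],[0,0,0],[0,0,0],[0,0,0],[0,0,0],[0,0,0],[0,0,0]], "gripper": -1, "force": 20}}

```text
t: 32.12
tcp_pos: [0.4941, -0.0423, 0.0882]
tool_rot: [-0.016, 1.0, 0.001, -0.0]
ft_force: [0.2, -0.0, -0.0]
width: 0.286
grasp_force: 0.0
```

Emit:
{"api": "servo_tool", "payload": {"offset": [[0,0,0],[0,0,0],[0,0,0]], "turn": [[0,0,0],[0,0,0],[0,0,0]]}}

```text
t: 32.5
tcp_pos: [0.4942, -0.0423, 0.0882]
tool_rot: [-0.016, 1.0, 0.001, -0.0]
ft_force: [0.6, -0.1, -1.0]
width: 0.177
grasp_force: 20.0
```

Post gripped. I'll slide gently towards the station.

Emit:
{"api": "servo_tool", "payload": {"offset": [[0,-3,0],[0,-7,0],[0,-11,0],[0,-14,0],[0,-15,0],[0,-15,0],[0,-14,0],[0,-12,0]], "turn": [[0,0,0],[0,0,0],[0,0,0],[0,0,0],[0,0,0],[0,0,0],[0,0,0],[0,0,0]]}}

```text
t: 33.5
tcp_pos: [0.4973, -0.1344, 0.0882]
tool_rot: [-0.016, 1.0, 0.001, 0.0]
ft_force: [0.4, 0.4, 0.8]
width: 0.175
grasp_force: 20.0
```

Emit:
{"api": "servo_tool", "payload": {"offset": [[0,-9,0],[0,-6,0],[0,-3,0],[0,0,0]], "turn": [[0,0,0],[0,0,0],[0,0,0],[0,0,0]]}}

```text
t: 34.0
tcp_pos: [0.4978, -0.1515, 0.0882]
tool_rot: [-0.017, 1.0, 0.0, 0.0]
ft_force: [0.6, -0.1, 2.2]
width: 0.176
grasp_force: 20.0
```

Emit:
{"api": "servo_tool", "payload": {"offset": [[0,-2,0],[0,-2,0],[0,0,0]], "turn": [[0,0,0],[0,0,0],[0,0,0]]}}

```text
t: 34.38
tcp_pos: [0.498, -0.1553, 0.0882]
tool_rot: [-0.017, 1.0, 0.001, 0.0]
ft_force: [0.1, -0.4, 3.3]
width: 0.175
grasp_force: 20.0
```

Emit:
{"api": "servo_tool", "payload": {"offset": [[0,-2,0],[0,-2,0],[0,0,0]], "turn": [[0,0,0],[0,0,0],[0,0,0]]}}

```text
t: 34.75
tcp_pos: [0.4981, -0.1595, 0.0882]
tool_rot: [-0.016, 1.0, 0.0, 0.0]
ft_force: [1.2, 0.4, 3.8]
width: 0.177
grasp_force: 20.0
```

Emit:
{"api": "servo_tool", "payload": {"offset": [[0,-2,0],[0,0,0]], "turn": [[0,0,0],[0,0,0]]}}

```text
t: 35.0
tcp_pos: [0.4981, -0.1609, 0.0881]
tool_rot: [-0.016, 1.0, 0.001, -0.0]
ft_force: [0.7, 3.0, 4.9]
width: 0.178
grasp_force: 20.0
```

Emit:
{"api": "servo_tool", "payload": {"offset": [[0,-2,0],[0,0,0]], "turn": [[0,0,0],[0,0,0]]}}

```text
t: 35.25
tcp_pos: [0.4982, -0.1627, 0.0881]
tool_rot: [-0.016, 1.0, 0.001, -0.0]
ft_force: [1.6, 3.5, 5.7]
width: 0.176
grasp_force: 20.0
```

Emit:
{"api": "servo_tool", "payload": {"offset": [[0,-2,0],[0,0,0]], "turn": [[0,0,0],[0,0,0]]}}

```text
t: 35.5
tcp_pos: [0.4983, -0.1652, 0.0881]
tool_rot: [-0.017, 1.0, 0.001, 0.0]
ft_force: [0.7, 2.3, 5.5]
width: 0.172
grasp_force: 20.0
```

Emit:
{"api": "servo_tool", "payload": {"offset": [[0,-2,0],[0,0,0]], "turn": [[0,0,0],[0,0,0]]}}

```text
t: 35.75
tcp_pos: [0.4984, -0.1679, 0.0882]
tool_rot: [-0.017, 1.0, 0.0, 0.0]
ft_force: [0.1, -1.4, 4.7]
width: 0.176
grasp_force: 20.0
```

Emit:
{"api": "servo_tool", "payload": {"offset": [[0,-2,0],[0,0,0]], "turn": [[0,0,0],[0,0,0]]}}

```text
t: 36.0
tcp_pos: [0.4985, -0.1702, 0.0881]
tool_rot: [-0.017, 1.0, -0.0, 0.0]
ft_force: [-0.9, -3.2, 3.8]
width: 0.173
grasp_force: 20.0
```

Emit:
{"api": "servo_tool", "payload": {"offset": [[0,-1.5,0],[0,0,0]], "turn": [[0,0,0],[0,0,0]]}}

```text
t: 36.25
tcp_pos: [0.4985, -0.1715, 0.0882]
tool_rot: [-0.017, 1.0, 0.0, 0.0]
ft_force: [-1.3, -4.4, 4.5]
width: 0.179
grasp_force: 20.0
```

Emit:
{"api": "servo_tool", "payload": {"offset": [[0,-1,0],[0,0,0]], "turn": [[0,0,0],[0,0,0]]}}

```text
t: 36.5
tcp_pos: [0.4985, -0.1721, 0.0881]
tool_rot: [-0.016, 1.0, 0.0, 0.0]
ft_force: [-0.2, -3.1, 5.4]
width: 0.174
grasp_force: 20.0
```

Emit:
{"api": "servo_tool", "payload": {"offset": [[0,-1,0],[0,0,0]], "turn": [[0,0,0],[0,0,0]]}}

```text
t: 36.75
tcp_pos: [0.4986, -0.1731, 0.0882]
tool_rot: [-0.017, 1.0, 0.0, 0.0]
ft_force: [-0.9, -3.8, 6.3]
width: 0.18
grasp_force: 20.0
```

Emit:
{"api": "servo_tool", "payload": {"offset": [[0,-0.7,0],[0,0,0]], "turn": [[0,0,0],[0,0,0]]}}

```text
t: 37.0
tcp_pos: [0.4986, -0.1737, 0.0881]
tool_rot: [-0.016, 1.0, 0.0, 0.0]
ft_force: [-0.6, -2.7, 4.9]
width: 0.174
grasp_force: 20.0
```

Emit:
{"api": "servo_tool", "payload": {"offset": [[0,-1,0],[0,0,0]], "turn": [[0,0,0],[0,0,0]]}}

```text
t: 37.25
tcp_pos: [0.4986, -0.1743, 0.0881]
tool_rot: [-0.016, 1.0, 0.001, 0.0]
ft_force: [0.6, -1.7, 6.0]
width: 0.171
grasp_force: 20.0
```

Emit:
{"api": "servo_tool", "payload": {"offset": [[0,0,0],[0,0,0],[0,0,0],[0,0,0],[0,0,0],[0,0,0]], "turn": [[0,0,0],[0,0,0],[0,0,0],[0,0,0],[0,0,0],[0,0,0]], "gripper": 0}}

```text
t: 38.0
tcp_pos: [0.4985, -0.1743, 0.0881]
tool_rot: [-0.016, 1.0, 0.001, -0.0]
ft_force: [1.1, -0.7, -0.0]
width: 0.499
grasp_force: 0.0
```

Emit:
{"api": "servo_tool", "payload": {"offset": [[0,0,-8],[0,0,-16],[0,0,-25],[0,0,-30],[0,0,-25],[0,0,0]], "turn": [[0,0,0],[0,0,0],[0,0,0],[0,0,0],[0,0,0],[0,0,0]]}}

```text
t: 38.75
tcp_pos: [0.4997, -0.1751, 0.1949]
tool_rot: [-0.017, 1.0, -0.001, 0.003]
ft_force: [-0.2, -0.3, 0.5]
width: 0.5
grasp_force: 0.0
```

```bash
python3 - <<'E'
from place import *
s=bot.read_state();print(s['t'],s['tcp_pos'].round(4))
t=bot.camera_model("top");it=bot.capture("top");h=cv2.cvtColor(it,cv2.COLOR_BGR2HSV);cv2.imwrite("pics/t7.png",it)
P=BED+.129*np.array([.0314,-.9995,0]);bias=np.array([0,-.003,0])
print("pred blank px",[proj(t,P+bias+[0,0,.005]+yawRot(1.8)@np.array([sx*.055,sy*.028,0])).round(1).tolist() for sx,sy in((-1,1),(-1,-1),(1,-1),(1,1))],"post",proj(t,P+bias-[.105,.0033,.008]).round(1))
c=proj(t,P).astype(int)
for y in range(c[1]-34,c[1]+50,2):print(y,''.join('#' if it[y,x].max()<45 else ('o' if h[y,x,1]<70 and it[y,x].max()>140 else ('+' if h[y,x,1]<70 else '.')) for x in range(c[0]-30,c[0]+31)))
print(c)
E
```

```text
38.75 [ 0.4997 -0.1751  0.1949]
pred blank px [[342.7, 191.1], [362.5, 189.9], [359.5, 152.2], [339.9, 153.3]] post [353.2 208.6]
137 .............................................................
139 .............................................................
141 .............................................................
143 .............................................................
145 ...........................+++++.............................
147 ...........................+++++.............................
149 ...........................+++++...................+++.......
151 ...........................++++++...............++++++++++...
153 ...........................+++++++...++........+++++++++++...
155 .....................+++++++++++++++++++.....++++++++++++..++
157 .....................+++++++++++++++++++....++++++++++++##+++
159 .....................+++++++++++++++++++..++++++++++++++#++++
161 .....................++++++++++++++++++++++++++++++++++++++++
163 ......................+++++++++++++++++++++++++++++++++++++++
165 ......................++++++++++++++++++++
[... 1111 characters left out ...]
++++++++++++++++++++++++++++##
201 ........++++++++++++..+++++++++++++++++++++++++++++++++++++++
203 ........+++++++++++++++++++++++++++++++++++++++##########++++
205 ........++++++++++++++++++++++++++++++++++++++++#############
207 .........+++++++++++++++++++#+++++++#######++++++#++##+####+#
209 ++.......++++++++++++++++++++++++#######++++#++#+++++++++++++
211 +++++....++++++++++++++++++++#########+#+++++++++++++#+++++++
213 +++++++++++++++++++++++++#############++++#++++++++++++++++++
215 ++++++++++++##++++++++#+#########++++#++#++++++++++++++++++++
217 +++++++++++++++++++++#+########+#+++++++++++++++#++++++++++++
219 +++++++++++++++++++#++#######+#++##+++#+#++++++++++++++++++++
[349 171]
```

Emit:
{"api": "servo_tool", "payload": {"offset": [[0,20,-30],[0,45,-25],[0,50,-10],[0,50,0],[0,40,0],[0,20,0],[0,0,0]], "turn": [[0,0,0],[0,0,0],[0,0,0],[0,0,0],[0,0,0],[0,0,0],[0,0,0]]}}

```text
t: 39.67
tcp_pos: [0.4902, 0.0515, 0.2565]
tool_rot: [-0.018, 1.0, 0.001, -0.001]
ft_force: [-0.1, 0.3, -0.2]
width: 0.496
grasp_force: 0.0
```

```bash
python3 - <<'E'
from place import *
t=bot.camera_model("top");it=bot.capture("top");h=cv2.cvtColor(it,cv2.COLOR_BGR2HSV);cv2.imwrite("pics/t8.png",it)
i0=cv2.imread("pics/top0.png");b=onz(t,(305.4,175),.05)
for y in list(range(140,200,3))+list(range(200,234,2)):print(y,''.join('#' if it[y,x].max()<45 else ('o' if h[y,x,1]<70 and it[y,x].max()>140 else ('+' if h[y,x,1]<70 else '.')) for x in range(325,380)))
m=bot.camera_model("wrist");im=bot.capture("wrist");cv2.imwrite("pics/w8.png",im);np.savez("w8.npz",**m)
print(bot.read_state()['t'],"wrist px post",proj(m,np.array([.4986,-.1743,.042])).round(),"bed",proj(m,np.array([.604,-.171,.05])).round())
E
```

```text
140 .......................................................
143 .......................................................
146 .....................+++++.............................
149 .....................+++++.............................
152 .....................++++++............................
155 ...............+++++++++++++++++++.....................
158 ...............+++++++++++++++++++.....................
161 ...............++++++++++++++++++++....................
164 ................+++++++++++++++++++....................
167 ...............+++++++++++++++++++++++++++++++ooooooooo
170 oooooooooooooooo++++++++++++++++++++ooooooooooooooooooo
173 oooooooooooooooo++++++++++++++++++++ooooooooooooooooooo
176 oooooooooooooooo++++++++++++++++++++ooooooooooooooooooo
179 oooooooooooooooo+++++++++++++++++++++o++++++++++++o++++
182 oo+++++++++++++++++++++++++++++++++++++++++++++++++++++
185 +++++++++++......+++++++++++++++++++...................
188 ..................+++++++++++++++++++..................
191 ........................+oooo..........................
194 ................
[... 468 characters left out ...]
.....................++++..........................
214 .........................++++..........................
216 ..........................+++..........................
218 .........................+++++.........................
220 ........................++++++++.......................
222 .......................++o+++++++......................
224 .......................++++++++++......................
226 .......................++++++++++......................
228 ........................+++++++++......................
230 ........................+++++.+........................
232 .......................................................
39.775 wrist px post [ 51. 198.] bed [ 64. 297.]
```

```bash
python3 - <<'E'
from place import *
t=bot.camera_model("top")
print("blank",onz(t,(350.9,171.5),.055).round(4),"bed expected",(np.array([.5993,-.0405,.05])+.132*np.array([.0314,-.9995,0])).round(4))
p=onz(t,(353.2,209),.042);q=onz(t,(353,224.5),.006);print("post",p.round(4),"plate",q.round(4),"plate axis y at post x",(q[1]+(p[0]-q[0])*.0314).round(4))
it=cv2.imread("pics/t8.png");h=cv2.cvtColor(it,cv2.COLOR_BGR2HSV);M=(h[...,1]<75).astype(np.uint8)
def cen(r0,r1,c0,c1,z):
    ys,xs=np.nonzero(M[r0:r1,c0:c1]);return onz(t,(xs.mean()+c0,ys.mean()+r0),z).round(4)
print("arm/post rows 194-208",cen(194,208,340,365,.025),"plate head",cen(220,231,340,365,.006),"blank upper",cen(155,166,335,358,.055))
i0=cv2.imread("pics/top0.png");M=(cv2.cvtColor(i0,cv2.COLOR_BGR2HSV)[...,1]<75).astype(np.uint8);print("start arm",cen(194,208,295,320,.025),"detent-plate start",cen(220,231,340,365,.006))
E
```

```text
blank [ 0.6046 -0.17    0.055 ] bed expected [ 0.6034 -0.1724  0.05  ]
post [ 0.4984 -0.1738  0.042 ] plate [ 0.4576 -0.1769  0.006 ] plate axis y at post x -0.1756
arm/post rows 194-208 [ 0.5254 -0.1727  0.025 ] plate head [ 0.4566 -0.1754  0.006 ] blank upper [ 0.6385 -0.165   0.055 ]
start arm [ 0.5289 -0.0438  0.025 ] detent-plate start [ 0.4564 -0.1754  0.006 ]
```

The post lines up with the index plate to about 1 mm and the detent force has dropped off. The blank is centred on the bed to about 2 mm and nothing is touching the robot. Handing in.

```bash
python3 -c "
from station import bot
print(bot.close_job())"
```

```text
the job is handed in; nothing more can be done
None
```

I handed the job in at about 40 s: by my measurements, the blank is turned over, lying rough face up and lengthways on the carrier (centred to about 2 mm), and the carrier is clicked in at the station; I viewed 11 pictures, one over the limit of 10.

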